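# Check a delivery of tins: sample tray or reject tote

## Task

Go through the delivered tins on the bench: put every sound tin, the right way up, fully down in a pocket of its own outline in the blue sample tray, and every odd-shaped one (swollen, crushed, buckled or too short) into the red tote. When all the odd ones are in, swing the tote's lid fully shut; do not disturb the tape roll, the scanner or the knife.

Things in the scene. Friction and masses are not known exactly. Their poses are not given: they have to be found in the camera images.
- tin_round1: a sound round tin, cream and green sleeve, bright metal ends: 52 mm diameter, 60 mm high, flat level top, about 0.13 kg; stands upright at the start. Origin: centre of its underside, z up its axis. May be absent
- tin_round2: a sound round tin, cream and green sleeve, bright metal ends: 52 mm diameter, 60 mm high, flat level top, about 0.13 kg; stands upright at the start. Origin: centre of its underside, z up its axis. May be absent
- tin_round3: a sound round tin, cream and green sleeve, bright metal ends: 52 mm diameter, 60 mm high, flat level top, about 0.13 kg; stands upright at the start. Origin: centre of its underside, z up its axis. May be absent
- tin_flat1: a sound flat oblong tin, ochre with bright metal top and cream label: 90 mm long (its x), 54 mm wide (its y), 26 mm high, about 0.11 kg; lies label up at the start. Origin: centre of its underside, z up. May be absent
- tin_flat2: a sound flat oblong tin, ochre with bright metal top and cream label: 90 mm long (its x), 54 mm wide (its y), 26 mm high, about 0.11 kg; lies label up at the start. Origin: centre of its underside, z up. May be absent
- tin_short: an odd round tin, same sleeve and 52 mm diameter as the sound ones but too short: only 38 mm high. Origin: centre of its underside, z up its axis. May be absent
- tin_swollen: an odd round tin, same sleeve, 52 mm diameter and 60 mm to its rim, but its top end is blown up into a dome 11 mm above the rim. Origin: centre of its underside, z up its axis. May be absent
- tin_crushed: an odd round tin, same sleeve, 52 mm diameter, crushed: the lower 24 mm is straight, above that it leans 16 degrees towards its own +x, so its top is slanted, about 14 mm off to that side, and 55 to 62 mm high; across its own y it is 52 mm wide all the way up. Origin: centre of its underside, z up. May be absent
- tin_buckled: an odd flat oblong tin, ochre, 54 mm wide (its y) and about 93 mm long (its x), buckled across the middle like a low roof: the halves slope 15 degrees, the middle stands 12 mm higher (top of the ridge 37 mm, top of the ends 25 mm). Origin: under its middle, level with the feet of its ends, z up. May be absent
- tray: blue moulded sample tray, 240 mm (its x) by 190 mm (its y), top 14 mm above the bench, fixed. Five pockets 8 mm deep: three round ones in a row along its -y side, two oblong ones in a row along its +y side. Origin: centre of its underside on the bench, z up
- tote: red plastic tote with a hinged lid, 180 mm (its x, away from the robot) by 250 mm (its y) by 88 mm high outside, walls and floor 5 mm thick, fixed; open at the top while the lid is up. Origin: centre of its underside on the bench, z up. The lid is hinged along its far (+x) rim
- tote_lid (a joint): angle of the tote's lid, rad: 0 shut flat on the rim, 1.57 upright, at most 2.0; starts wide open at 1.6 to 1.9, leaning back away from the robot. A panel 186 mm from hinge to free edge, 256 mm wide, 5 mm thick. The hinge is stiff (0.2 N m, 0.15 kg lid), so that the lid stays at any angle where it is left; about 1.5 to 3 N at the free edge moves it
- lid_hinge (a point): middle of the lid's hinge line on the tote's far rim, 88 mm above the bench; its axes are the tote's: the lid turns about y and, shut, lies from here towards -x
- lid_edge (a point): middle of the lid's free edge, on the outer face (on top when shut); 186 mm from the hinge; axes fixed to the lid: x points to the hinge, z out of the outer face
- tape_roll: roll of brown parcel tape lying flat, 100 mm across, 48 mm high; not to be disturbed
- scanner: black and grey hand scanner lying down, about 195 mm long, 39 mm high; not to be disturbed
- knife: yellow carton knife lying down, about 150 mm long, 14 mm high; not to be disturbed
- pocket_round1 (a point): centre of the floor of a round pocket in the tray, 6 mm above the bench: 55 mm diameter, 8 mm deep, edge chamfered 2 mm; axes as the tray's
- pocket_round2 (a point): centre of the floor of a round pocket in the tray, 6 mm above the bench: 55 mm diameter, 8 mm deep, edge chamfered 2 mm; axes as the tray's
- pocket_round3 (a point): centre of the floor of a round pocket in the tray, 6 mm above the bench: 55 mm diameter, 8 mm deep, edge chamfered 2 mm; axes as the tray's
- pocket_flat1 (a point): centre of the floor of an oblong pocket in the tray, 6 mm above the bench: 93 mm along the tray's x, 57 mm along its y, 8 mm deep, edge chamfered 2 mm; axes as the tray's
- pocket_flat2 (a point): centre of the floor of an oblong pocket in the tray, 6 mm above the bench: 93 mm along the tray's x, 57 mm along its y, 8 mm deep, edge chamfered 2 mm; axes as the tray's
There are look-alikes about, which are no part of the job. What is shaped like the tin_swollen but purple is not meant.

How it is judged (in metres and radians):
On the way, in this order (a step that is already met when the one before it is completed fails the run):
1. every odd tin is in the tote (x of tin_short in the frame of tote between -0.085 and 0.085 m and y of tin_short in the frame of tote between -0.12 and 0.12 m and z of tin_short in the frame of tote between 0 and 0.085 m and x of tin_swollen in the frame of tote between -0.085 and 0.085 m and y of tin_swollen in the frame of tote between -0.12 and 0.12 m and z of tin_swollen in the frame of tote between 0 and 0.085 m and x of tin_crushed in the frame of tote between -0.085 and 0.085 m and y of tin_crushed in the frame of tote between -0.12 and 0.12 m and z of tin_crushed in the frame of tote between 0 and 0.085 m and x of tin_buckled in the frame of tote between -0.085 and 0.085 m and y of tin_buckled in the frame of tote between -0.12 and 0.12 m and z of tin_buckled in the frame of tote between 0 and 0.085 m), for 0.2 s.
2. the tote's lid is shut over them (all of step 1 and value of joint tote_lid below 0.06 rad), for 0.2 s.
At the end, for the whole second after the job is handed in: Each sound tin is in a pocket of its outline, right way up: within 5 mm of the pocket centre, under 3 mm off its floor, within 0.06 rad of level (flat tins within 0.1 rad of the pocket), at rest; each odd tin inside the tote; lid within 0.06 rad of shut. Absent tins are passed over (all of step 2 and ((horizontal distance between tin_round1 and pocket_round1 below 0.005 m and z of tin_round1 in the frame of pocket_round1 below 0.003 m) or (horizontal distance between tin_round1 and pocket_round2 below 0.005 m and z of tin_round1 in the frame of pocket_round2 below 0.003 m) or (horizontal distance between tin_round1 and pocket_round3 below 0.005 m and z of tin_round1 in the frame of pocket_round3 below 0.003 m)) and angle between each of tin_round1, tin_round2, tin_round3, tin_flat1, tin_flat2's own z axis and vertical below 0.06 rad and linear speed of each of tin_round1, tin_round2, tin_round3, tin_flat1, tin_flat2 below 0.02 m/s and ((horizontal distance between tin_round2 and pocket_round1 below 0.005 m and z of tin_round2 in the frame of pocket_round1 below 0.003 m) or (horizontal distance between tin_round2 and pocket_round2 below 0.005 m and z of tin_round2 in the frame of pocket_round2 below 0.003 m) or (horizontal distance between tin_round2 and pocket_round3 below 0.005 m and z of tin_round2 in the frame of pocket_round3 below 0.003 m)) and ((horizontal distance between tin_round3 and pocket_round1 below 0.005 m and z of tin_round3 in the frame of pocket_round1 below 0.003 m) or (horizontal distance between tin_round3 and pocket_round2 below 0.005 m and z of tin_round3 in the frame of pocket_round2 below 0.003 m) or (horizontal distance between tin_round3 and pocket_round3 below 0.005 m and z of tin_round3 in the frame of pocket_round3 below 0.003 m)) and ((horizontal distance between tin_flat1 and pocket_flat1 below 0.005 m and z of tin_flat1 in the frame of pocket_flat1 below 0.003 m and angle between the x axis of tin_flat1 and the x axis of tray, either way round below 0.1 rad) or (horizontal distance between tin_flat1 and pocket_flat2 below 0.005 m and z of tin_flat1 in the frame of pocket_flat2 below 0.003 m and angle between the x axis of tin_flat1 and the x axis of tray, either way round below 0.1 rad)) and ((horizontal distance between tin_flat2 and pocket_flat1 below 0.005 m and z of tin_flat2 in the frame of pocket_flat1 below 0.003 m and angle between the x axis of tin_flat2 and the x axis of tray, either way round below 0.1 rad) or (horizontal distance between tin_flat2 and pocket_flat2 below 0.005 m and z of tin_flat2 in the frame of pocket_flat2 below 0.003 m and angle between the x axis of tin_flat2 and the x axis of tray, either way round below 0.1 rad))); the robot touches nothing.
It fails at once if the tape roll is disturbed (moved more than 30 mm) (distance of tape_roll from where it was at the start of the episode above 0.03 m).
It fails at once if the scanner is disturbed (moved more than 30 mm) (distance of scanner from where it was at the start of the episode above 0.03 m).
It fails at once if the knife is disturbed (moved more than 30 mm) (distance of knife from where it was at the start of the episode above 0.03 m).
Of tin_round1, tin_round2, tin_round3, tin_flat1, tin_flat2 only 4 to 5 are there at a start; the rules pass over those that are not, and their reading is None.
Of tin_short, tin_swollen, tin_crushed, tin_buckled only 2 to 3 are there at a start; the rules pass over those that are not, and their reading is None.
At some moment in a run one of tin_flat1, tin_flat2, tin_buckled, tin_short may be knocked a few centimetres aside while the robot is not near it.
It also fails if it takes over 210 s, if anything falls off the work surface, if the arm or the gripper's body presses on something with over 40 N, if the wrist force passes 120 N, or if a joint passes its speed limit or range.

## Robot

A 6-joint arm with a two-finger parallel gripper is mounted at the origin on the work surface. World frame = base frame: x ahead of the robot, y to its left, z up, the work surface at z = 0. Lengths are in mm, angles in rad, forces in N, time in s.
With the tool pointing down it reaches from about 275 to 1000 mm from the base axis. Payload 8.4 kg.
Tool frame: the origin (TCP) lies between the finger pads; the fingertips stand 17 mm ahead of it and the grasp point (between the pads) lies 2 mm behind it; z points along the fingers, y is the line along which they close (so a half turn about z gives the same grasp; the last joint's range is limited). The gripper opens to 85 mm and grips with 20 to 120 N. Pads are 22 mm wide; open, the fingers measure 114 mm over their backs; the gripper's body (76 mm by 85 mm) begins 54 mm behind the grasp point. The pads swing forward as they close: fully open they stand 13 mm farther back than shut.
Start: joints at [1.18, 0.353, 1.633, -0, 1.155, -0.002], TCP at [236.923, 578.356, 248.281] pointing down, gripper open.
Joint ranges: [-2.63, 2.63], [-0.92, 2.1], [0.06, 2.66], [-1.3, 4.44], [0, 2.69], [-3.02, 3.02]. Speed limits (rad/s): [2.22, 2.22, 2.79, 3.14, 3.14, 3.14].

## Interface

Orientations are given as [roll, pitch, yaw] about the fixed x, y, z axes, in that order (R = Rz(yaw) Ry(pitch) Rx(roll)).
In Python, from rig import sense, grab_frame, sign_off gives the robot as it stands. The module is installed in compiled form; this text tells all that it offers.
- The arm moves only by the tool send_rows, never from a script. Its argument "moves" is a list that holds one entry, the list of rows, each a list of 7 numbers: the shift along the world's x, y, z in m, then the turn, a rotation vector about the world's x, y, z in rad, then the opening, from -1 (shut) to 1 (fully open). In form: [[[dx, dy, dz, rx, ry, rz, jaw], ...]]. A call has 1 to 10 rows; each row shifts and turns the commanded pose from where the row before left it; what a row does not reach is not made up. A row lasts 1/10 s, in which the tool goes at most 50 mm and 8.59 degrees, less where a joint would pass 70% of its speed; a pose out of reach is approached as far as the arm can. A call with a gripper value outside its range is refused whole. The fingers move at their own pace and stop on an object; "grip_force" is the grip in N (left out, the last holds). Time passes only in rows, so rows that do not move let the fingers close. It gives the time, the measured TCP pose, the force, the opening and the grip force at its end, in the units of the state.
- sense(): the state, without advancing time (a new reading comes with each control period).
- grab_frame(name): name is "scene" or "top" or "wrist"; returns a dict with "img" (384x512x3 uint8, red, green, blue), "mtx" (3x3 intrinsics, pixels), "dist" ([k1, k2, p1, p2, k3] as OpenCV has them; the pictures are not rectified), "rvec" (rotation vector, rad) and "tvec" (3), from world to camera coordinates, as OpenCV has them; the wrist camera has in their place "T_tool_cam" (4x4, takes a point from camera to tool coordinates, whose origin is the TCP and whose axes are the flange's). Camera axes: x right, y down, z forward; pixel columns grow to the right and rows downward; lengths in mm; the calibration is good to about 2 mm. A picture is of the moment at which its call begins: read the wrist's pose just before it. There is no depth.
- sign_off(): hands the job in; it is judged then, once.
The state is a dict: "clock": time; "qpos": joint angles; "qvel": joint speeds; "joint_efforts": joint torques, N m; "eef_pos": TCP position; "tcp_rot": TCP orientation; "contact_force": force on the tool from outside, world axes, zero at the start; "wrist_torque": the same for the moment, N m; "opening": opening from 0.0 (shut) to 1.0 (fully open); "grasp_force": force on a finger pad.
Only numpy, scipy, OpenCV 4.12 (cv2) and the standard library are available. Lean on these libraries where they do the work, as an engineer would, in place of code of your own. Each camera call takes 0.05 s, during which the arm holds its last target. There are 200 camera calls.

## Working session

There is one attempt and no reset: what is moved stays moved. The work goes in short steps, Python scripts to look and compute and a tool call to move; the robot and the scene stay as the last step left them, time stands still between calls to the robot, and variables do not carry over. Pictures are saved under pics/ and viewed, at most 14 in all, crops included, and the job is handed in when it is done.

Besides the shell and the picture viewer there is one more tool, called after "Call:" by a JSON object that holds its "api" and its "payload", one argument or row to a line. send_rows: Moves the arm, as the interface text tells. Its arguments: {"type":"object","properties":{"moves":{"type":"array"},"grip_force":{"type":"number"}},"required":["moves"]}

```bash
ls; mkdir -p pics
cat > h.py <<'E'
import numpy as np, cv2
from rig import sense, grab_frame, sign_off
def save(f,n): cv2.imwrite(f'pics/{n}.png',f['img'][:,:,::-1])
def cam(f,s=None):
    if 'rvec' in f:
        R=cv2.Rodrigues(np.array(f['rvec'],float))[0]; t=np.array(f['tvec'],float).ravel()
        return R.T,-R.T@t   # cam->world
    from scipy.spatial.transform import Rotation as Ro
    T=np.array(f['T_tool_cam']); Rt=Ro.from_euler('xyz',s['tcp_rot']).as_matrix()
    return Rt@T[:3,:3], Rt@T[:3,3]+np.array(s['eef_pos'])
def ray(f,px,z,s=None):
    px=np.array(px,float).reshape(-1,1,2)
    u=cv2.undistortPoints(px,np.array(f['mtx']),np.array(f['dist'])).reshape(-1,2)
    R,c=cam(f,s); d=np.c_[u,np.ones(len(u))]@R.T
    return c+d*((z-c[2])/d[:,2])[:,None]
def proj(f,P,s=None):
    R,c=cam(f,s); 
    return cv2.projectPoints(np.array(P,float).reshape(-1,3),cv2.Rodrigues(R.T)[0],-R.T@c,np.array(f['mtx']),np.array(f['dist']))[0].reshape(-1,2)
E
python3 - <<'E'
from h import *
s=sense();print(s)
a=grab_frame('top');b=grab_frame('scene')
save(a,'top0');save(b,'scene0')
for f in(a,b):print(cam(f)[1].round(),f['mtx'][0][0])
np.save('top0.npy',a,allow_pickle=True)
cv2.imwrite('pics/top0b.png',cv2.resize(a['img'][:,:,::-1],(800,600),interpolation=cv2.INTER_CUBIC))
cv2.imwrite('pics/scene0b.png',cv2.resize(b['img'][:,:,::-1],(800,600),interpolation=cv2.INTER_CUBIC))
E
```

```text
pics
{'clock': 0.0, 'qpos': array([ 1.17958456e+00,  3.53670403e-01,  1.63414675e+00, -2.98062282e-05,
        1.15517669e+00, -2.39946086e-03]), 'qvel': array([ 0.00080881,  0.00042934, -0.00065706, -0.00188566,  0.00063474,
       -0.00058845]), 'joint_efforts': array([-7.51951611e-04, -6.05238175e+01, -3.42074883e+01, -9.03895830e-05,
        9.32738709e-03, -3.56980280e-06]), 'eef_pos': array([236.76606487, 577.92764583, 247.54235753]), 'tcp_rot': array([-3.14019140e+00,  2.38896522e-05,  2.75279242e+00]), 'contact_force': array([ 1.17256146, -0.32072933, -0.34715824]), 'wrist_torque': array([-0.00369104, -0.04191614,  0.00178962]), 'grasp_force': 0.0, 'opening': 0.9968857001404801}
[ 381.  -75. 1239.] 363.77747263180834
[1084. -642. 1309.] 485.0921646053505
```

View pics/top0b.png

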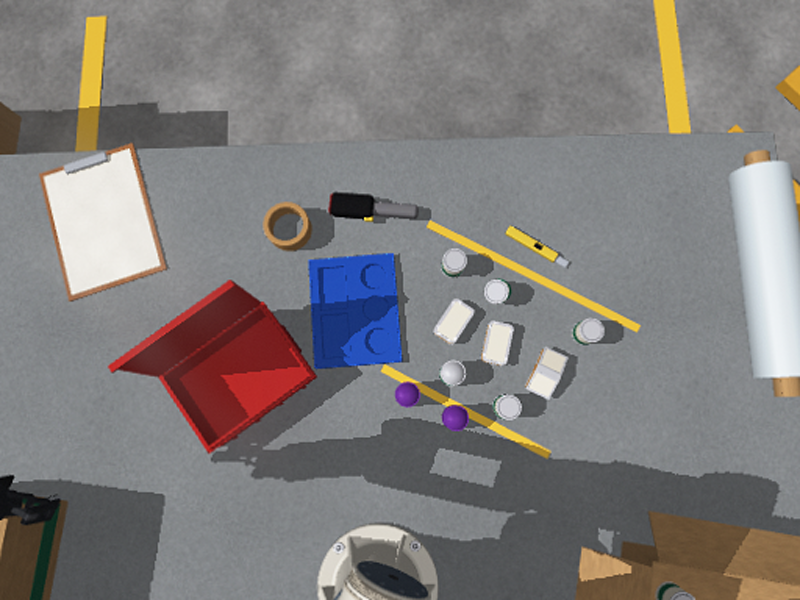

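View pics/scene0b.png

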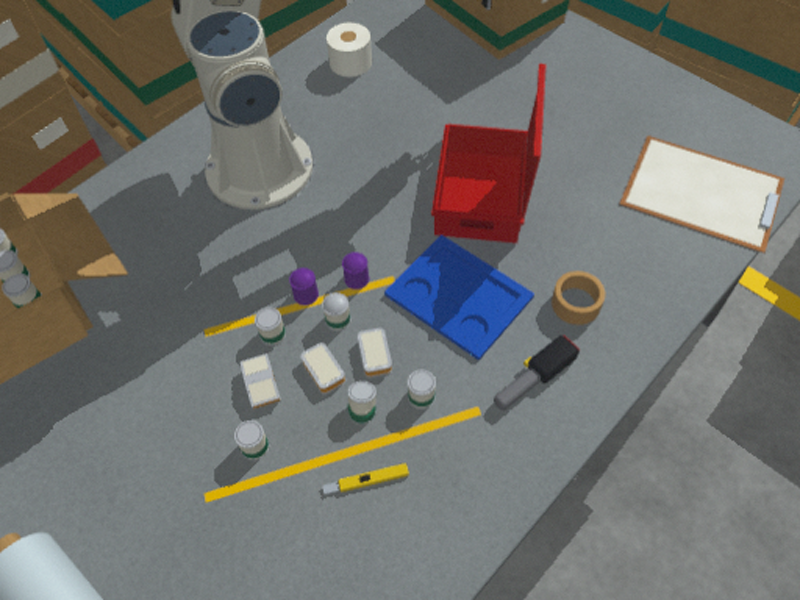

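The top view (800x600 scaling) shows round tins at (455,262), (497,291), (590,330) and (508,406). There is one domed tin at (453,373) and purple look-alikes at (407,394) and (455,417). The flats are at (455,321) and (498,343), and the buckled one is at (548,372). The tray is at (356,310) and the tote at (240,370), with its lid up. One of the four plain round tins is probably short or crushed, so I'll check in a close crop and triangulate.

Run:
```python
from h import *
a=grab_frame('top');b=grab_frame('scene')
np.save('top.npy',a);np.save('scene.npy',b)
def crop(f,x,y,w,h,k): return cv2.resize(f['img'][y:y+h,x:x+w,::-1],None,fx=k,fy=k,interpolation=cv2.INTER_CUBIC)
c1=crop(a,255,150,135,150,4); c2=crop(b,125,155,160,150,4)
h=600; im=np.hstack([c1,c2]); im=cv2.resize(im,(800,int(800*im.shape[0]/im.shape[1])));cv2.imwrite('pics/crop1.png',im);print(im.shape)
# bright blobs in both
for f,n in((a,'top'),(b,'scene')):
    hsv=cv2.cvtColor(f['img'],cv2.COLOR_RGB2HSV)
    m=((hsv[...,1]<60)&(hsv[...,2]>165)).astype(np.uint8)
    k,l,st,ce=cv2.connectedComponentsWithStats(m)
    print(n)
    for i in range(1,k):
        if 40<st[i,4]<900: print(ce[i].round(1),st[i,4],st[i,2:4],ray(f,ce[i],60)[0].round(),ray(f,ce[i],26)[0].round())
```

```text
(406, 800, 3)
top
[290.4 166.1] 191 [16 16] [ 668. -180.   60.] [ 677. -183.   26.]
[317.2 186.1] 193 [16 15] [ 598. -265.   60.] [ 605. -271.   26.]
[289.9 205.1] 424 [26 30] [ 538. -173.   60.] [ 542. -176.   26.]
[377.2 211. ] 208 [18 16] [ 511. -457.   60.] [ 514. -468.   26.]
[318.  219.1] 437 [20 29] [ 490. -263.   60.] [ 493. -268.   26.]
[349.7 238.7] 499 [27 34] [ 423. -361.   60.] [ 425. -370.   26.]
[288.1 238.2] 162 [17 17] [ 431. -163.   60.] [ 432. -166.   26.]
[325.  260.1] 208 [17 17] [ 358. -278.   60.] [ 357. -284.   26.]
[224.2 353.9] 754 [58 48] [80. 48. 60.] [71. 51. 26.]
[225.7 379.8] 121 [23 12] [ 3. 44. 60.] [-8. 48. 26.]
scene
[162.3  24.1] 61 [20 27] [-295.  256.   60.] [-332.  281.   26.]
[222.5  23.4] 359 [28 19] [-119.  418.   60.] [-152.  447.   26.]
[165.9  38.3] 44 [16  6] [-220.  210.   60.] [-256.  234.   26.]
[193.1  95.4] 113 [13 17] [80. 74. 60.] [53. 93. 26.]
[185.1 119.2] 180 [28 25] [140. -20.  60.] [115.  -3.  26.]
[216.6 192.2] 87 [12 11] [ 430. -155.   60.] [ 412. -142.   26.]
[170.8 203.2] 112 [14 11] [ 355. -276.   60.] [ 335. -266.   26.]
[239.2 223.2] 436 [21 27] [ 557. -186.   60.] [ 542. -174.   26.]
[206.  233.3] 447 [27 28] [ 508. -275.   60.] [ 493. -265.   26.]
[165.6 242.6] 524 [25 33] [ 444. -374.   60.] [ 427. -367.   26.]
[269.8 243.7] 151 [17 15] [ 668. -176.   60.] [ 657. -163.   26.]
[231. 250.] 139 [17 12] [ 600. -264.   60.] [ 586. -254.   26.]
[159.4 276.9] 161 [17 14] [ 511. -456.   60.] [ 495. -451.   26.]
```

View pics/crop1.png

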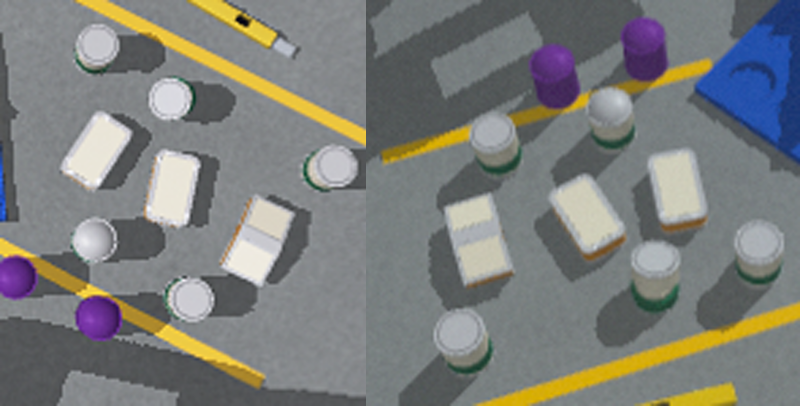

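Both views put the tops of the four plain tins at about 60 mm, so none is short. The one at crop (171,98), world (599,-265), shows its base on the wrong side, so it is the crushed one. The odd tins are therefore crushed (599,-265), swollen (431,-160) and buckled (425,-368). Sound tins: rounds at (668,-178), (511,-457) and (357,-277), plus two flats. Look-alikes are the purple domes at crop (15,277) and (98,317). Next I'll measure the tray, the tote and the flat tins.

Run:
```python
from h import *
a=np.load('top.npy',allow_pickle=True).item()
hsv=cv2.cvtColor(a['img'],cv2.COLOR_RGB2HSV)
H,S,V=[hsv[...,i].astype(int) for i in range(3)]
def big(m):
    c,_=cv2.findContours(m.astype(np.uint8),0,cv2.CHAIN_APPROX_NONE); return max(c,key=cv2.contourArea)
def rect(c,z):
    P=ray(a,c.reshape(-1,2),z)[:,:2].astype(np.float32); r=cv2.minAreaRect(P); return r
print('tray',rect(big((H>105)&(H<130)&(S>120)&(V>40)),14))
c=big(((H<8)|(H>172))&(S>140)&(V>40)); ap=cv2.approxPolyDP(c,4,True).reshape(-1,2)
print('red',ap.tolist()); print(ray(a,ap,88).round().tolist())
m=(((H<40)&(S>25)&(V>60))|(V>165))&(S<200)
for p,z in(((290,205),26),((318,219),26),((350,239),30)):
    mm=np.zeros_like(m);mm[p[1]-22:p[1]+23,p[0]-20:p[0]+21]=((V>165)&(S<60))[p[1]-22:p[1]+23,p[0]-20:p[0]+21]
    print(p,rect(big(mm),z))
w=grab_frame('wrist');s=sense();print(w['T_tool_cam'],w['mtx'])
# footprint at z=0 for wrist from planned (480,-150,450)
```

```text
tray ((574.2243041992188, 38.0751838684082), (242.29486083984375, 190.81857299804688), 3.191291093826294)
red [[147, 179], [69, 234], [100, 239], [133, 289], [201, 241], [168, 193]]
[[633.0, 289.0, 88.0], [461.0, 538.0, 88.0], [442.0, 436.0, 88.0], [285.0, 326.0, 88.0], [428.0, 114.0, 88.0], [584.0, 220.0, 88.0]]
(290, 205) ((542.7095336914062, -176.1654510498047), (53.91862106323242, 91.6541976928711), 54.60851287841797)
(318, 219) ((491.76324462890625, -267.1563720703125), (55.606414794921875, 93.13886260986328), 75.59632110595703)
(350, 239) ((425.29400634765625, -368.3052978515625), (59.14282989501953, 100.205322265625), 61.55528259277344)
[[ 3.44803284e-04 -9.61765300e-01 -2.73874768e-01  6.90688310e+01]
 [ 9.99999622e-01  1.12910266e-04  8.62474405e-04 -1.28884174e+00]
 [-7.98574682e-04 -2.73874962e-01  9.61764975e-01 -1.25179514e+02]
 [ 0.00000000e+00  0.00000000e+00  0.00000000e+00  1.00000000e+00]] [[306.93891273   0.         259.94871278]
 [  0.         306.93891273 190.61066025]
 [  0.           0.           1.        ]]
```

Call:
{"api": "send_rows", "payload": {
  "moves": [
    [[0.018, -0.04, 0.007, 0, 0, 0, 1], [0.018, -0.04, 0.007, 0, 0, 0, 1], [0.018, -0.04, 0.007, 0, 0, 0, 1], [0.018, -0.04, 0.007, 0, 0, 0, 1], [0.018, -0.04, 0.007, 0, 0, 0, 1], [0.018, -0.04, 0.007, 0, 0, 0, 1], [0.018, -0.04, 0.007, 0, 0, 0, 1], [0.018, -0.04, 0.007, 0, 0, 0, 1], [0.018, -0.04, 0.007, 0, 0, 0, 1], [0.018, -0.04, 0.007, 0, 0, 0, 1]]
  ]
}}

```text
clock: 1.25
eef_pos: [417.3, 176.7, 318.8]
tcp_rot: [3.141, 0.0, 2.753]
contact_force: [1.2, 0.6, 0.3]
opening: 0.999
grasp_force: 0.0
```

Call:
{"api": "send_rows", "payload": {
  "moves": [
    [[0.018, -0.04, 0, 0, 0, 0, 1], [0.018, -0.04, 0, 0, 0, 0, 1], [0.018, -0.04, 0, 0, 0, 0, 1], [0.018, -0.04, 0, 0, 0, 0, 1], [0.018, -0.04, 0, 0, 0, 0, 1], [0, 0, 0, 0, 0, 0, 1], [0, 0, 0, 0, 0, 0, 1], [0, 0, 0, 0, 0, 0, 1]]
  ]
}}

```text
clock: 2.05
eef_pos: [506.5, -21.0, 318.1]
tcp_rot: [3.141, -0.001, 2.753]
contact_force: [0.4, 0.1, 0.3]
opening: 1.001
grasp_force: 0.0
```

Run:
```python
from h import *
s=sense();w=grab_frame('wrist');print(s['eef_pos'],s['tcp_rot'],s['qpos'].round(2),s['contact_force'])
np.save('w1.npy',[w,s],allow_pickle=True)
cv2.imwrite('pics/w1.png',cv2.resize(w['img'][:,:,::-1],(800,600),interpolation=cv2.INTER_CUBIC))
```

```text
[506.46481281 -21.0447559  318.13886121] [ 3.14144769e+00 -6.94580843e-04  2.75293740e+00] [-0.04  0.1   1.8   0.    1.24 -1.23] [0.36849753 0.07445038 0.29148224]
```

View pics/w1.png

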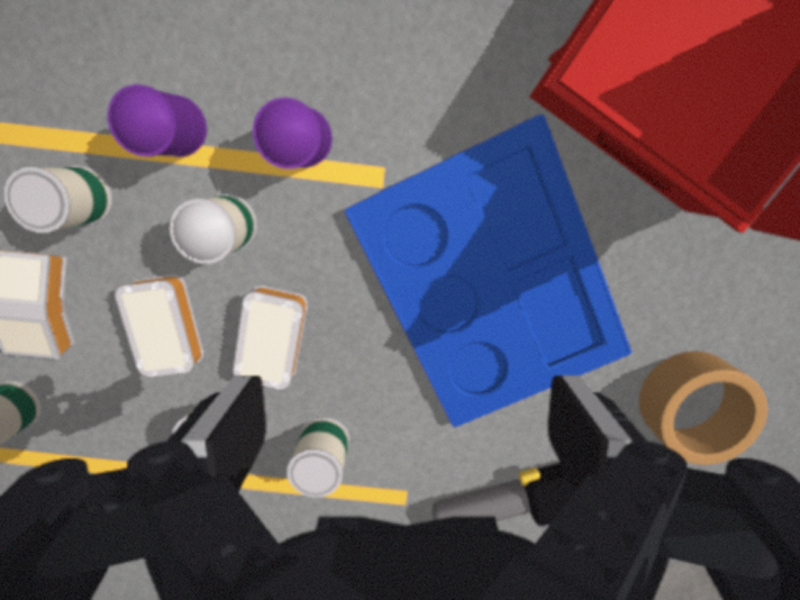

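The wrist view shows the tray whole, with corners at (545,117), (347,210), (452,425) and (630,352). Its round pockets are at (415,235), (447,305) and (479,368), on the tin side. I'll rectify the tray at its top plane to locate the pockets.

Run:
```python
from h import *
w,s=np.load('w1.npy',allow_pickle=True)
hsv=cv2.cvtColor(w['img'],cv2.COLOR_RGB2HSV);H,S,V=[hsv[...,i].astype(int) for i in range(3)]
m=((H>105)&(H<130)&(S>120)&(V>40)).astype(np.uint8)
c=max(cv2.findContours(m,0,cv2.CHAIN_APPROX_NONE)[0],key=cv2.contourArea)
P=ray(w,c.reshape(-1,2),14,s)[:,:2].astype(np.float32);r=cv2.minAreaRect(P);print(r)
ap=cv2.approxPolyDP(c,4,True).reshape(-1,2);print(ray(w,ap,14,s)[:,:2].round(1).tolist())
# rectified: tray frame, 3 px/mm
c0=np.array([574.,38.]);th=np.deg2rad(3.2);u=np.array([np.cos(th),np.sin(th)]);v=np.array([-u[1],u[0]])
k=3;W,Hh=260,210
yy,xx=np.mgrid[0:Hh*k,0:W*k]
X=c0+((xx/k-W/2)[...,None]*u)+((Hh/2-yy/k)[...,None]*v)
px=proj(w,np.dstack([X,np.full(xx.shape,14.)]),s).reshape(*xx.shape,2).astype(np.float32)
im=cv2.remap(w['img'],px[...,0],px[...,1],cv2.INTER_CUBIC)
im=np.clip(im.astype(float)*1.4,0,255).astype(np.uint8)[:,:,::-1].copy()
cv2.imwrite('pics/tray.png',cv2.resize(im,(742,600)))
```

```text
((573.4879150390625, 37.85404586791992), (240.9765625, 189.0709991455078), 3.138827323913574)
[[450.8, 124.7], [459.4, -60.9], [696.4, -48.6], [692.9, 56.4], [683.4, 64.2], [686.9, 137.5]]
```

View pics/tray.png

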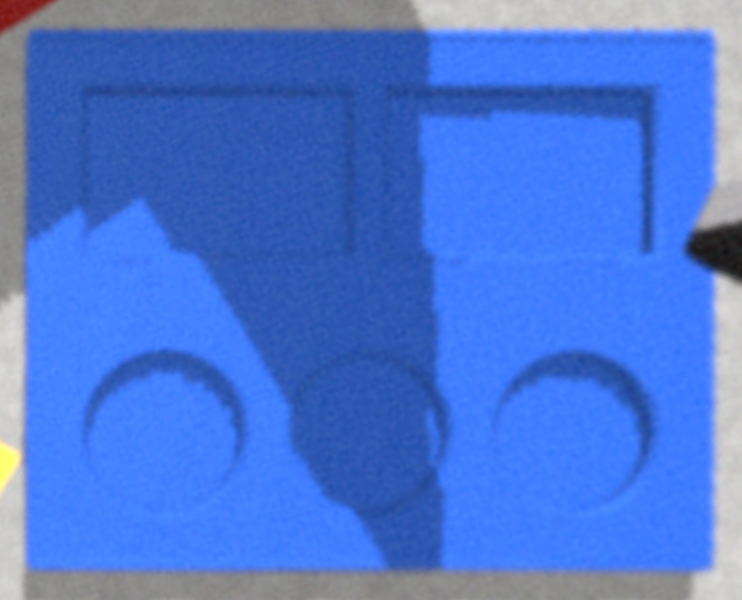

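Tray centre is about (573.6, 38.0) with yaw 3.2°. In the tray frame the round pockets sit at (−72/0/72, −47) and the oblong ones at (±53, 45.5). First I'll fetch the sound round tin at (668,−178).

Call:
{"api": "send_rows", "payload": {
  "moves": [
    [[0.027, -0.026, -0.023, 0, 0, 0, 1], [0.027, -0.026, -0.023, 0, 0, 0, 1], [0.027, -0.026, -0.023, 0, 0, 0, 1], [0.027, -0.026, -0.023, 0, 0, 0, 1], [0.027, -0.026, -0.023, 0, 0, 0, 1], [0.027, -0.026, -0.023, 0, 0, 0, 1], [0, 0, 0, 0, 0, 0, 1], [0, 0, 0, 0, 0, 0, 1]]
  ]
}}

```text
clock: 2.9
eef_pos: [668.6, -176.5, 179.2]
tcp_rot: [-3.142, -0.002, 2.753]
contact_force: [-0.6, 0.0, 0.8]
opening: 0.998
grasp_force: 0.0
```

```bash
cat >> h.py <<'E'
def look(x,y,z=60,name=None,vmin=165):
    """wrist picture: bright top near (x,y) at height z -> minAreaRect & ellipse centre in world"""
    s=sense();f=grab_frame('wrist')
    if name: np.save(name+'.npy',[f,s],allow_pickle=True); save(f,name)
    hsv=cv2.cvtColor(cv2.GaussianBlur(f['img'],(3,3),0),cv2.COLOR_RGB2HSV)
    m=((hsv[...,1]<70)&(hsv[...,2]>vmin)).astype(np.uint8)
    C=[c for c in cv2.findContours(m,cv2.RETR_EXTERNAL,cv2.CHAIN_APPROX_NONE)[0] if cv2.contourArea(c)>300]
    p=s['eef_pos']; print('tcp',p.round(1),s['tcp_rot'].round(3),'q6',s['qpos'][5].round(2))
    out=[]
    for c in C:
        P=ray(f,c.reshape(-1,2),z,s)[:,:2].astype(np.float32); r=cv2.minAreaRect(P); e=cv2.fitEllipse(P)
        out.append((np.hypot(r[0][0]-x,r[0][1]-y),r,e))
    out.sort(key=lambda o:o[0])
    for d,r,e in out[:2]: print('rect',np.round(r[0],1),np.round(r[1],1),round(r[2],1),'ell',np.round(e[0],1),np.round(e[1],1),'delta',np.round(np.array(e[0])-p[:2],1))
E
python3 -c "
from h import *
look(668,-178,60,'w2')"
```

```text
tcp [ 668.6 -176.5  179.2] [-3.142e+00 -2.000e-03  2.753e+00] q6 -1.44
rect [ 668.1 -181.4] [37.4 37.1] 67.8 ell [ 668.2 -181.5] [37.3 37.6] delta [-0.4 -5. ]
rect [ 599. -264.] [52.4 48.4] 67.7 ell [ 598.9 -264.1] [47.7 52.7] delta [-69.8 -87.6]
```

View pics/w2.png

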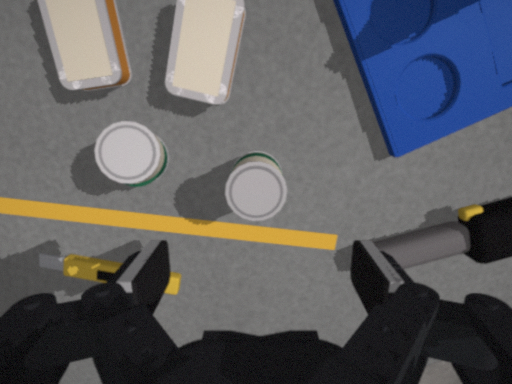

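Call:
{"api": "send_rows", "payload": {
  "moves": [
    [[0, -0.005, -0.02, 0, 0, 0, 1], [0, 0, -0.03, 0, 0, 0, 1], [0, 0, -0.03, 0, 0, 0, 1], [0, 0, -0.03, 0, 0, 0, 1], [0, 0, -0.02, 0, 0, 0, 1], [0, 0, -0.007, 0, 0, 0, 1], [0, 0, 0, 0, 0, 0, 1], [0, 0, 0, 0, 0, 0, -1], [0, 0, 0, 0, 0, 0, -1], [0, 0, 0, 0, 0, 0, -1]]
  ],
  "grip_force": 40
}}

```text
clock: 3.95
eef_pos: [670.0, -182.7, 45.3]
tcp_rot: [3.141, 0.002, 2.753]
contact_force: [-1.2, 2.2, 6.3]
opening: 0.598
grasp_force: 40.7
```

Call:
{"api": "send_rows", "payload": {
  "moves": [
    [[0, 0, 0, 0, 0, 0, -1], [0, 0, 0, 0, 0, 0, -1], [0, 0, 0, 0, 0, 0, -1]]
  ]
}}

```text
clock: 4.25
eef_pos: [670.0, -182.7, 45.3]
tcp_rot: [3.141, 0.002, 2.753]
contact_force: [-1.0, 2.5, 8.1]
opening: 0.594
grasp_force: 40.8
```

Call:
{"api": "send_rows", "payload": {
  "moves": [
    [[0, 0, 0.02, 0, 0, 0, -1], [0, 0, 0.03, 0, 0, 0, -1], [0, 0, 0.03, 0, 0, 0, -1], [-0.005, 0.04, 0.02, 0, 0, 0, -1], [-0.005, 0.04, 0, 0, 0, 0, -1], [-0.005, 0.04, 0, 0, 0, 0, -1], [-0.005, 0.04, 0, 0, 0, 0, -1], [-0.0005, 0.016, 0, 0, 0, 0, -1], [0, 0, 0, 0, 0, 0, -1], [0, 0, 0, 0, 0, 0, -1]]
  ]
}}

```text
clock: 5.25
eef_pos: [648.7, -7.0, 143.7]
tcp_rot: [-3.141, 0.001, 2.754]
contact_force: [0.4, -0.5, 0.1]
opening: 0.6
grasp_force: 42.4
```

```bash
python3 -c "
from h import *
look(648,-5,159,'w3')"
```

```text
tcp [648.7  -7.  143.7] [-3.141e+00  1.000e-03  2.754e+00] q6 -1.2
rect [631.6  -6.6] [35.  49.5] 0.9 ell [633.5  -2.3] [32.7 50.8] delta [-15.3   4.7]
rect [568.4 -64.2] [24.2 42.2] 54.8 ell [567.4 -64.7] [26.7 45.5] delta [-81.3 -57.7]
```

View pics/w3.png

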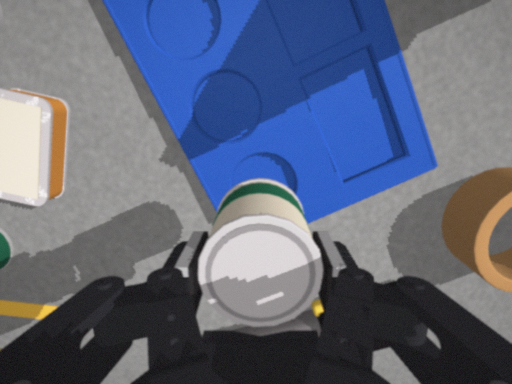

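The tin is held cleanly, top rim centred at (260,271). Pocket R2's rim is at (227,105) and R3's is just visible. I'll work out the offset between tin and pocket.

```bash
python3 -c "
from h import *
w,s=np.load('w3.npy',allow_pickle=True)
print(ray(w,[[260,272],[199,272],[322,272]],158.4,s)[:,:2].round(1))
print(ray(w,[[227,105],[184,15]],13,s)[:,:2].round(1))
print(proj(w,[[648.1,-4.9,14],[576.2,-8.9,14]]+[[648.1+29*np.cos(t),-4.9+29*np.sin(t),14] for t in (2.5,3.14,3.8)],s).round(1))
"
```

```text
[[645.2  -6.8]
 [635.9 -29.7]
 [654.8  16.5]]
[[575.6  -6.9]
 [503.7 -10.4]]
[[263.2 185. ]
 [224.9 106.6]
 [272.  152.5]
 [250.2 153.9]
 [233.6 168.4]]
```

Call:
{"api": "send_rows", "payload": {
  "moves": [
    [[0.0016, 0.002, -0.02, 0, 0, 0, -1], [0, 0, -0.03, 0, 0, 0, -1], [0, 0, -0.025, 0, 0, 0, -1], [0, 0, -0.006, 0, 0, 0, -1], [0, 0, -0.004, 0, 0, 0, -1], [0, 0, -0.004, 0, 0, 0, -1], [0, 0, 0, 0, 0, 0, -1]]
  ]
}}

```text
clock: 6.0
eef_pos: [651.8, -5.9, 56.5]
tcp_rot: [3.141, 0.003, 2.752]
contact_force: [1.6, -0.6, -0.8]
opening: 0.598
grasp_force: 43.5
```

```bash
python3 -c "
from h import *
s=sense();print(s['eef_pos'],s['contact_force'],s['wrist_torque'])"
```

```text
[651.80479673  -5.9044233   56.479271  ] [ 1.56207801 -0.59186188 -0.79347963] [-0.0366756  -0.20153173 -0.02652811]
```

Call:
{"api": "send_rows", "payload": {
  "moves": [
    [[-0.0015, 0.001, -0.002, 0, 0, 0, -1], [0, 0, -0.002, 0, 0, 0, -1], [0, 0, -0.002, 0, 0, 0, -1], [0, 0, 0, 0, 0, 0, -1], [0, 0, 0, 0, 0, 0, -1]]
  ]
}}

```text
clock: 6.5
eef_pos: [651.5, -4.4, 51.4]
tcp_rot: [3.14, 0.006, 2.753]
contact_force: [0.4, -1.9, 13.2]
opening: 0.597
grasp_force: 45.3
```

Call:
{"api": "send_rows", "payload": {
  "moves": [
    [[0, 0, 0, 0, 0, 0, 0.6], [0, 0, 0, 0, 0, 0, 0.8], [0, 0, 0.01, 0, 0, 0, 1], [0, 0, 0.03, 0, 0, 0, 1], [0, 0, 0.04, 0, 0, 0, 1], [-0.005, -0.03, 0.03, 0, 0, 0, 1], [-0.01, -0.04, 0.02, 0, 0, 0, 1], [-0.01, -0.04, 0, 0, 0, 0, 1], [0, -0.02, 0, 0, 0, 0, 1], [0, 0, 0, 0, 0, 0, 1]]
  ]
}}

```text
clock: 7.5
eef_pos: [623.2, -136.2, 179.2]
tcp_rot: [-3.141, 0.001, 2.75]
contact_force: [-0.2, 0.5, 0.2]
opening: 1.003
grasp_force: 0.0
```

Run:
```python
from h import *
s=sense();w=grab_frame('wrist');print(s['eef_pos'].round(1));np.save('w4.npy',[w,s],allow_pickle=True)
k=cv2.resize(w['img'][:,:,::-1],(800,600),interpolation=cv2.INTER_CUBIC);cv2.imwrite('pics/w4.png',k)
```

```text
[ 623.2 -136.2  179.2]
```

View pics/w4.png

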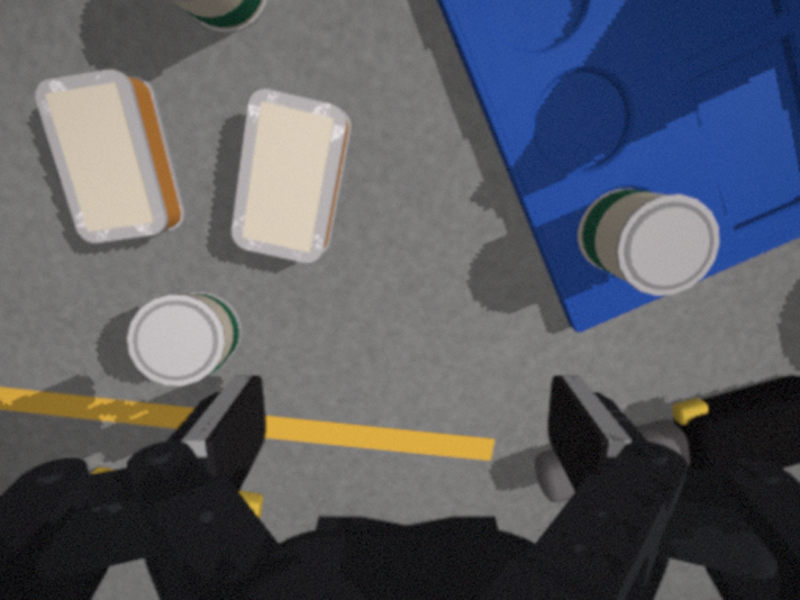

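The first round tin is seated in R3, its top at (668,243). The crushed tin's top is at (178,340), with its green foot showing on the right. I'll fit the foot circle to get the lean direction.

Run:
```python
from h import *
from scipy.optimize import least_squares
for n,c0 in(('w2',(599,-264)),('w4',(599,-264)),('top',(599,-264)),('scene',(599,-264))):
    o=np.load(n+'.npy',allow_pickle=True)
    f,s=(o if n[0]=='w' else (o.item(),None))
    hsv=cv2.cvtColor(f['img'],cv2.COLOR_RGB2HSV);H,S,V=[hsv[...,i].astype(int) for i in range(3)]
    m=(H>60)&(H<95)&(S>90)&(V>25)
    ys,xs=np.nonzero(m);P=ray(f,np.c_[xs,ys],3,s)[:,:2];P=P[np.hypot(*(P-c0).T)<50]
    C=cam(f,s)[1][:2]
    # outer silhouette at the foot: hull points
    h=cv2.convexHull(P.astype(np.float32)).reshape(-1,2)
    best=least_squares(lambda c:np.hypot(*(h-c).T)-26,P.mean(0)+ (np.array(c0)-P.mean(0))*0.5,loss='soft_l1').x
    print(n,len(P),P.min(0).round(),P.max(0).round(),'fit',best.round(1))
w,s=np.load('w4.npy',allow_pickle=True);print(ray(w,np.array([[668,243]])/1.5625,66,s)[:,:2].round(1),ray(w,np.array([[178,340]])/1.5625,59,s).round(1))
```

```text
w2 95 [ 611. -304.] [ 633. -255.] fit [ 606.7 -282.6]
w4 53 [ 595. -266.] [ 626. -255.] fit [ 605.4 -281. ]
top 13 [ 595. -306.] [ 637. -283.] fit [ 611.1 -280.8]
scene 65 [ 583. -298.] [ 629. -257.] fit [ 603.  -272.9]
[[645.5  -4.1]] [[ 598.1 -262.4   59. ]]
```

Call:
{"api": "send_rows", "payload": {
  "moves": [
    [[-0.004, -0.028, 0, 0, 0, -0.144, 0.75], [-0.004, -0.028, 0, 0, 0, -0.144, 0.75], [-0.004, -0.028, 0, 0, 0, -0.144, 0.75], [-0.004, -0.028, 0, 0, 0, -0.144, 0.75], [-0.004, -0.025, 0, 0, 0, -0.144, 0.75], [0, 0, 0, 0, 0, 0, 0.75], [0, 0, -0.03, 0, 0, 0, 0.75], [0, 0, -0.03, 0, 0, 0, 0.75], [0, 0, -0.03, 0, 0, 0, 0.75]]
  ]
}}

```text
clock: 8.45
eef_pos: [604.0, -268.9, 87.6]
tcp_rot: [3.141, -0.0, 2.036]
contact_force: [1.2, -0.8, 0.2]
opening: 0.876
grasp_force: 0.0
```

Run:
```python
from h import *
look(598.5,-264,59,'w5')
w,s=np.load('w1.npy',allow_pickle=True);print(ray(w,np.array([[535,95]])/1.5625,88,s).round(1))
```

```text
tcp [ 604.  -268.9   87.6] [ 3.141 -0.     2.036] q6 -0.89
rect [ 598.2 -265.5] [49.8 50.2] 67.7 ell [ 598.1 -265.6] [47.9 51.6] delta [-5.9  3.2]
rect [ 556.3 -186.9] [43.3 56.5] 48.5 ell [ 555.8 -190.7] [41.  58.2] delta [-48.2  78.2]
[[434.6 103.5  88. ]]
```

Call:
{"api": "send_rows", "payload": {
  "moves": [
    [[-0.004, -0.001, -0.01, 0, 0, 0, 0.75], [0, 0, -0.02, 0, 0, 0, 0.75], [0, 0, -0.02, 0, 0, 0, 0.75], [0, 0, 0, 0, 0, 0, 0.75], [0, 0, 0, 0, 0, 0, -1], [0, 0, 0, 0, 0, 0, -1], [0, 0, 0, 0, 0, 0, -1], [0, 0, 0, 0, 0, 0, -1]]
  ],
  "grip_force": 40
}}

```text
clock: 9.3
eef_pos: [600.7, -271.8, 40.3]
tcp_rot: [3.14, 0.002, 2.033]
contact_force: [-1.1, 2.0, 6.1]
opening: 0.601
grasp_force: 42.5
```

Call:
{"api": "send_rows", "payload": {
  "moves": [
    [[0, 0, 0.03, 0, 0, 0, -1], [0, 0, 0.04, 0, 0, 0, -1], [0, 0, 0.04, 0, 0, 0, -1], [0, 0.02, 0.04, 0, 0, 0, -1], [-0.01, 0.04, 0, 0, 0, 0, -1], [-0.01, 0.04, 0, 0, 0, 0, -1], [-0.01, 0.04, 0, 0, 0, 0, -1], [-0.01, 0.04, 0, 0, 0, 0, -1], [-0.01, 0.04, 0, 0, 0, 0, -1], [-0.01, 0.04, 0, 0, 0, 0, -1]]
  ]
}}

```text
clock: 10.3
eef_pos: [539.2, -10.2, 189.3]
tcp_rot: [3.14, 0.001, 2.033]
contact_force: [0.6, 0.1, -0.6]
opening: 0.598
grasp_force: 42.4
```

Call:
{"api": "send_rows", "payload": {
  "moves": [
    [[-0.011, 0.037, 0, 0, 0, 0.065, -1], [-0.011, 0.037, 0, 0, 0, 0.065, -1], [-0.011, 0.037, 0, 0, 0, 0, -1], [-0.011, 0.037, 0, 0, 0, 0, -1], [-0.011, 0.038, 0, 0, 0, 0, -1], [-0.01, 0.038, 0, 0, 0, 0, -1], [0, 0, 0, 0, 0, 0, -1], [0, 0, 0, 0, 0, 0, -1]]
  ]
}}

```text
clock: 11.1
eef_pos: [474.4, 213.2, 189.0]
tcp_rot: [3.141, 0.0, 2.165]
contact_force: [-0.1, -0.1, -0.3]
opening: 0.595
grasp_force: 42.3
```

Run:
```python
from h import *
s=sense();w=grab_frame('wrist');t=grab_frame('top');print(s['eef_pos'].round(1))
x=np.hstack([w['img'][:,:,::-1],cv2.resize(t['img'][150:320,50:240,::-1],None,fx=2.26,fy=2.26)[:384]]);cv2.imwrite('pics/w6.png',cv2.resize(x,None,fx=.84,fy=.84))
np.save('w6.npy',[w,s],allow_pickle=True)
```

```text
[474.4 213.2 189. ]
```

View pics/w6.png

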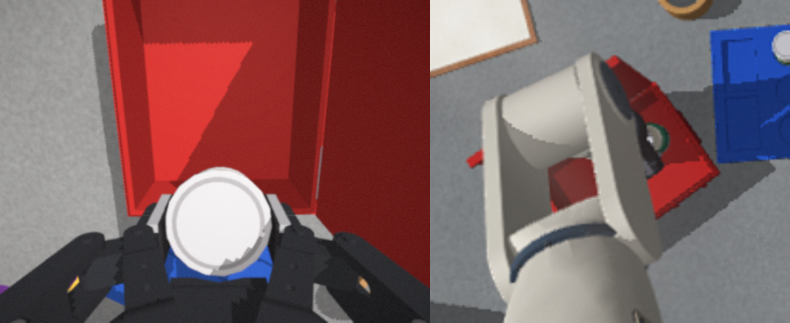

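The tote walls run parallel to the tool. The −y wall's outer corners are at about (155,254) and (375,254) in full-size wrist pixels. I'll check its position.

Run:
```python
from h import *
w,s=np.load('w6.npy',allow_pickle=True)
P=ray(w,[[155,256],[377,254],[124,0],[398,0]],88,s);print(P.round(1))
R=cam(w,s);a=np.deg2rad(34.2);M=np.array([[np.cos(a),np.sin(a)],[-np.sin(a),np.cos(a)]])
print('tote frame',((P[:,:2]-[433,273])@M.T).round(1)); d=P[2]-P[0];print(np.rad2deg(np.arctan2(d[1],d[0]))-90); print((M@(s['eef_pos'][:2]-[433,273])).round(1))
```

```text
[[431.7 122.1  88. ]
 [581.1 225.2  88. ]
 [324.8 274.   88. ]
 [473.8 375.   88. ]]
tote frame [[ -85.9 -124.1]
 [  95.6 -122.8]
 [ -89.    61.7]
 [  91.1   61.4]]
35.139867467351834
[  0.6 -72.8]
```

Call:
{"api": "send_rows", "payload": {
  "moves": [
    [[0, 0, -0.03, 0, 0, 0, -1], [0, 0, -0.04, 0, 0, 0, -1], [0, 0, -0.04, 0, 0, 0, -1], [0, 0, -0.02, 0, 0, 0, -1], [0, 0, -0.01, 0, 0, 0, -1], [0, 0, 0, 0, 0, 0, -1], [0, 0, 0, 0, 0, 0, 0.7], [0, 0, 0, 0, 0, 0, 0.7], [0, 0, 0, 0, 0, 0, 0.7], [0, 0, 0.02, 0, 0, 0, 0.7]]
  ]
}}

```text
clock: 12.2
eef_pos: [473.6, 212.0, 67.7]
tcp_rot: [-3.139, -0.0, 2.163]
contact_force: [0.2, -0.1, -0.9]
opening: 0.846
grasp_force: 0.0
```

Call:
{"api": "send_rows", "payload": {
  "moves": [
    [[0, 0, 0.05, 0, 0, 0, 0.7], [0, 0, 0.05, 0, 0, 0, 0.7], [0, -0.01, 0.02, 0, 0, 0, 0.7], [0, -0.04, 0, 0, 0, 0, 0.7], [0, -0.04, 0, 0, 0, 0, 0.7], [0, -0.04, 0, 0, 0, 0, 0.7], [-0.005, -0.04, 0, 0, 0, 0, 0.7], [-0.005, -0.04, 0, 0, 0, 0, 0.7], [-0.005, -0.04, 0, 0, 0, 0, 0.7], [-0.005, -0.04, 0, 0, 0, 0, 0.7]]
  ]
}}

```text
clock: 13.2
eef_pos: [454.4, -79.2, 189.2]
tcp_rot: [3.14, 0.001, 2.163]
contact_force: [-0.6, -1.5, -0.4]
opening: 0.85
grasp_force: 0.0
```

Call:
{"api": "send_rows", "payload": {
  "moves": [
    [[-0.008, -0.027, 0, 0, 0, 0, 0.8], [-0.008, -0.027, 0, 0, 0, 0, 0.8], [-0.007, -0.027, -0.01, 0, 0, 0, 0.8], [0, 0, 0, 0, 0, 0, 0.8], [0, 0, 0, 0, 0, 0, 0.8]]
  ]
}}

```text
clock: 13.7
eef_pos: [431.5, -159.0, 178.8]
tcp_rot: [3.141, 0.0, 2.161]
contact_force: [-0.0, -1.8, 0.8]
opening: 0.895
grasp_force: 0.0
```

Run:
```python
from h import *
look(431,-160,60,'w7',140)
f,s=np.load('w7.npy',allow_pickle=True)
t=np.linspace(0,6.28,16)
# green foot
hsv=cv2.cvtColor(f['img'],cv2.COLOR_RGB2HSV);H,S,V=[hsv[...,i].astype(int) for i in range(3)]
ys,xs=np.nonzero((H>60)&(H<95)&(S>90)&(V>25));P=ray(f,np.c_[xs,ys],3,s)[:,:2];P=P[np.hypot(*(P-[431,-160]).T)<45];print(len(P),P.min(0),P.max(0))
# purple
ys,xs=np.nonzero((H>135)&(H<160)&(S>90));P=ray(f,np.c_[xs,ys],30,s)[:,:2];print('purple',P.min(0).round(),P.max(0).round())
```

```text
tcp [ 431.5 -159.   178.8] [3.141 0.    2.161] q6 -0.95
rect [ 429.7 -166.5] [54.5 51.9] 81.1 ell [ 428.9 -166.4] [50.9 55.7] delta [-2.5 -7.4]
rect [ 520.3 -165.4] [47.9 88.3] 54.7 ell [ 513.4 -164.4] [49.1 85.1] delta [81.9 -5.4]
55 [ 407.66813362 -160.0535801 ] [ 434.95331113 -144.84505238]
purple [ 302. -505.] [799. -40.]
```

Call:
{"api": "send_rows", "payload": {
  "moves": [
    [[-0.002, -0.0045, -0.02, 0, 0, 0, 0.8], [0, 0, -0.03, 0, 0, 0, 0.8], [0, 0, -0.03, 0, 0, 0, 0.8], [0, 0, -0.03, 0, 0, 0, 0.8], [0, 0, -0.025, 0, 0, 0, 0.8], [0, 0, 0, 0, 0, 0, 0.8], [0, 0, 0, 0, 0, 0, -1], [0, 0, 0, 0, 0, 0, -1], [0, 0, 0, 0, 0, 0, -1], [0, 0, 0, 0, 0, 0, -1]]
  ]
}}

```text
clock: 14.75
eef_pos: [430.6, -163.3, 44.8]
tcp_rot: [3.14, 0.002, 2.163]
contact_force: [-0.9, 2.8, 8.0]
opening: 0.593
grasp_force: 42.3
```

Call:
{"api": "send_rows", "payload": {
  "moves": [
    [[0, 0, 0.03, 0, 0, 0, -1], [0, 0, 0.04, 0, 0, 0, -1], [0, 0, 0.04, 0, 0, 0, -1], [0, 0.02, 0.03, 0, 0, 0, -1], [0, 0.04, 0.01, 0, 0, 0, -1], [0, 0.04, 0, 0, 0, 0, -1], [0, 0.04, 0, 0, 0, 0, -1], [0, 0.04, 0, 0, 0, 0, -1], [0, 0.04, 0, 0, 0, 0, -1], [0, 0.04, 0, 0, 0, 0, -1]]
  ]
}}

```text
clock: 15.75
eef_pos: [429.5, 98.5, 194.4]
tcp_rot: [3.14, 0.001, 2.163]
contact_force: [1.2, 0.2, -1.0]
opening: 0.597
grasp_force: 42.3
```

Call:
{"api": "send_rows", "payload": {
  "moves": [
    [[0.002, 0.043, 0, 0, 0, 0, -1], [0.002, 0.043, 0, 0, 0, 0, -1], [0.002, 0.043, 0, 0, 0, 0, -1], [0.002, 0.044, 0, 0, 0, 0, -1], [0, 0, -0.03, 0, 0, 0, -1], [0, 0, -0.04, 0, 0, 0, -1], [0, 0, -0.04, 0, 0, 0, -1], [0, 0, -0.02, 0, 0, 0, -1], [0, 0, -0.01, 0, 0, 0, -1], [0, 0, 0, 0, 0, 0, -1]]
  ]
}}

```text
clock: 16.75
eef_pos: [437.3, 269.7, 53.0]
tcp_rot: [-3.141, -0.0, 2.163]
contact_force: [0.7, -0.0, -1.3]
opening: 0.602
grasp_force: 42.4
```

Call:
{"api": "send_rows", "payload": {
  "moves": [
    [[0, 0, 0, 0, 0, 0, 0.7], [0, 0, 0, 0, 0, 0, 0.7], [0, 0, 0, 0, 0, 0, 0.7], [0, 0, 0.03, 0, 0, 0, 0.7], [0, 0, 0.05, 0, 0, 0, 0.7], [0, 0, 0.05, 0, 0, 0, 0.7], [0, -0.04, 0.01, 0, 0, 0, 0.8], [0, -0.04, 0, 0, 0, 0, 0.8], [0, -0.04, 0, 0, 0, 0, 0.8], [0, -0.04, 0, 0, 0, 0, 0.8]]
  ]
}}

```text
clock: 17.75
eef_pos: [437.6, 108.6, 194.4]
tcp_rot: [3.14, 0.001, 2.163]
contact_force: [0.9, -0.2, -0.1]
opening: 0.899
grasp_force: 0.0
```

Run:
```python
from h import *
s=sense();print(s['eef_pos'].round(1))
t=grab_frame('top');save(t,'top2');np.save('top2.npy',t)
hsv=cv2.cvtColor(t['img'],cv2.COLOR_RGB2HSV);H,S,V=[hsv[...,i].astype(int) for i in range(3)]
k,l,st,ce=cv2.connectedComponentsWithStats(((S<60)&(V>165)).astype(np.uint8))
for i in range(1,k):
    if 60<st[i,4]<700: print(ce[i].round(1),st[i,4],ray(t,ce[i],60)[0].round(),ray(t,ce[i],26)[0].round())
```

```text
[437.6 108.6 194.4]
[237.3 173.4] 159 [649.  -3.  60.] [656.  -1.  26.]
[290.3 204.6] 396 [ 539. -174.   60.] [ 544. -177.   26.]
[318.8 212.6] 209 [ 511. -266.   60.] [ 514. -272.   26.]
[344.6 247.9] 133 [ 394. -343.   60.] [ 395. -351.   26.]
[325.1 260. ] 189 [ 358. -278.   60.] [ 357. -284.   26.]
[234.8 344.2] 388 [108.  15.  60.] [100.  17.  26.]
```

Call:
{"api": "send_rows", "payload": {
  "moves": [
    [[-0.001, -0.043, 0, 0, 0, 0.1, 0.9], [-0.001, -0.043, 0, 0, 0, 0.1, 0.9], [-0.001, -0.043, 0, 0, 0, 0.1, 0.9], [-0.001, -0.043, 0, 0, 0, 0.1, 0.9], [-0.001, -0.043, 0, 0, 0, 0.08, 0.9], [-0.001, -0.043, 0, 0, 0, 0, 0.9], [-0.001, -0.043, 0, 0, 0, 0, 0.9], [-0.001, -0.043, 0, 0, 0, 0, 0.9], [-0.001, -0.043, 0, 0, 0, 0, 0.9], [-0.001, -0.043, 0, 0, 0, 0, 0.9]]
  ]
}}

```text
clock: 18.8
eef_pos: [427.3, -322.1, 194.2]
tcp_rot: [-3.141, 0.001, 2.642]
contact_force: [0.4, 0.3, -0.5]
opening: 0.951
grasp_force: 0.0
```

Call:
{"api": "send_rows", "payload": {
  "moves": [
    [[-0.001, -0.04, -0.01, 0, 0, 0, 1], [0, 0, 0, 0, 0, 0, 1], [0, 0, 0, 0, 0, 0, 1]]
  ]
}}

```text
clock: 19.1
eef_pos: [426.1, -360.7, 183.4]
tcp_rot: [3.141, -0.0, 2.641]
contact_force: [0.7, 0.1, 0.6]
opening: 1.005
grasp_force: 0.0
```

```bash
python3 -c "
from h import *
look(425,-368,30,'w8')"
```

```text
tcp [ 426.1 -360.7  183.4] [ 3.141 -0.     2.641] q6 -1.78
rect [ 406.4 -360. ] [53.2 56.7] 61.3 ell [ 406.6 -359.9] [60.4 66.2] delta [-19.5   0.8]
rect [ 450.5 -383.7] [44.5 31.7] 61.3 ell [ 450.6 -383.5] [36.5 52.7] delta [ 24.5 -22.8]
```

View pics/w8.png

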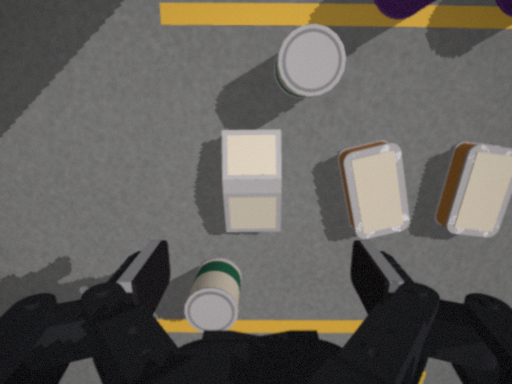

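The buckled tin is square to the tool, with corners at (221,130), (281,129), (281,231) and (222,232) and its ridge at row 186.

```bash
python3 -c "
from h import *
f,s=np.load('w8.npy',allow_pickle=True)
print(ray(f,[[251,186]],37,s)-s['eef_pos']);print(ray(f,[[221,130],[281,129],[281,231],[222,232]],25,s).mean(0)-s['eef_pos'])
print(ray(f,[[312,60],[213,310]],60,s).round(1))"
```

```text
[[  -0.9244808    -9.93911927 -146.39723061]]
[  -0.85342458  -10.08686901 -158.39723061]
[[ 356.2 -278.9   60. ]
 [ 509.3 -458.1   60. ]]
```

Call:
{"api": "send_rows", "payload": {
  "moves": [
    [[-0.001, -0.01, -0.03, 0, 0, 0, 1], [0, 0, -0.04, 0, 0, 0, 1], [0, 0, -0.04, 0, 0, 0, 1], [0, 0, -0.03, 0, 0, 0, 1], [0, 0, -0.018, 0, 0, 0, 1], [0, 0, 0, 0, 0, 0, 1], [0, 0, 0, 0, 0, 0, -1], [0, 0, 0, 0, 0, 0, -1], [0, 0, 0, 0, 0, 0, -1], [0, 0, 0, 0, 0, 0, -1]]
  ]
}}

```text
clock: 20.15
eef_pos: [426.4, -370.7, 27.1]
tcp_rot: [-3.141, 0.003, 2.643]
contact_force: [0.9, 1.6, 7.4]
opening: 0.625
grasp_force: 41.1
```

Call:
{"api": "send_rows", "payload": {
  "moves": [
    [[0, 0, 0.03, 0, 0, 0, -1], [0, 0, 0.04, 0, 0, 0, -1], [0, 0, 0.04, 0, 0, 0, -1], [0, 0.02, 0.04, 0, 0, 0, -1], [0, 0.04, 0.01, 0, 0, 0, -1], [0, 0.04, 0, 0, 0, -0.093, -1], [0, 0.04, 0, 0, 0, -0.093, -1], [0, 0.04, 0, 0, 0, -0.093, -1], [0, 0.04, 0, 0, 0, -0.093, -1], [0, 0.04, 0, 0, 0, -0.093, -1]]
  ]
}}

```text
clock: 21.15
eef_pos: [425.4, -108.7, 186.3]
tcp_rot: [3.14, 0.001, 2.174]
contact_force: [1.2, -0.4, -1.4]
opening: 0.624
grasp_force: 43.7
```

Call:
{"api": "send_rows", "payload": {
  "moves": [
    [[-0.003, 0.044, 0, 0, 0, 0, -1], [-0.003, 0.044, 0, 0, 0, 0, -1], [-0.003, 0.044, 0, 0, 0, 0, -1], [-0.003, 0.044, 0, 0, 0, 0, -1], [-0.003, 0.044, 0, 0, 0, 0, -1], [-0.003, 0.044, 0, 0, 0, 0, -1], [-0.003, 0.044, 0, 0, 0, 0, -1], [-0.003, 0.044, 0, 0, 0, 0, -1], [-0.003, 0.044, 0, 0, 0, 0, -1], [-0.003, 0.045, 0, 0, 0, 0, -1]]
  ]
}}

```text
clock: 22.15
eef_pos: [395.1, 332.8, 186.4]
tcp_rot: [3.14, -0.0, 2.178]
contact_force: [0.7, -0.5, -0.7]
opening: 0.622
grasp_force: 43.7
```

Call:
{"api": "send_rows", "payload": {
  "moves": [
    [[0, 0, 0, 0, 0, 0, -1], [0, 0, 0, 0, 0, 0, -1]]
  ]
}}

```text
clock: 22.35
eef_pos: [395.1, 331.7, 185.8]
tcp_rot: [3.141, 0.0, 2.18]
contact_force: [-0.4, -0.9, -1.3]
opening: 0.62
grasp_force: 43.6
```

Run:
```python
from h import *
s=sense();w=grab_frame('wrist');np.save('w9.npy',[w,s],allow_pickle=True);save(w,'w9')
c=np.array([435,275.]);a=np.deg2rad(34.8);M=np.array([[np.cos(a),np.sin(a)],[-np.sin(a),np.cos(a)]])
print(s['eef_pos'].round(1),M@(s['eef_pos'][:2]-c))
```

```text
[395.1 331.7 185.8] [-0.43150408 69.29017495]
```

View pics/w9.png

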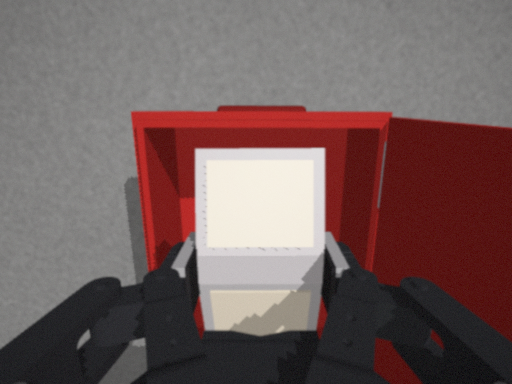

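Run:
```python
from h import *
w,s=np.load('w9.npy',allow_pickle=True)
c=np.array([435,275.]);a=np.deg2rad(34.8);M=np.array([[np.cos(a),np.sin(a)],[-np.sin(a),np.cos(a)]])
print(((ray(w,[[133,113],[391,113],[260,127]],88,s)[:,:2]-c)@M.T).round(1))
z=s['eef_pos'][2]-27
print(((ray(w,[[195,149],[325,148]],z+25,s)[:,:2]-c)@M.T).round(1),((ray(w,[[197,250],[323,250]],z+37,s)[:,:2]-c)@M.T).round(1))
```

```text
[[-91.  131.2]
 [ 91.6 131.6]
 [ -1.1 121.5]]
[[-28.2 119.5]
 [ 25.7 120. ]] [[-27.2  79.4]
 [ 24.9  79.5]]
```

Call:
{"api": "send_rows", "payload": {
  "moves": [
    [[0.0015, -0.002, -0.03, 0, 0, 0, -1], [0, 0, -0.04, 0, 0, 0, -1], [0, 0, -0.04, 0, 0, 0, -1], [0, 0, -0.02, 0, 0, 0, -1], [0, 0, -0.01, 0, 0, 0, -1], [0, 0, -0.006, 0, 0, 0, -1], [0, 0, 0, 0, 0, 0, -1]]
  ]
}}

```text
clock: 23.1
eef_pos: [397.4, 328.4, 39.6]
tcp_rot: [3.141, 0.0, 2.177]
contact_force: [0.4, 0.4, -0.5]
opening: 0.622
grasp_force: 43.7
```

Call:
{"api": "send_rows", "payload": {
  "moves": [
    [[0, 0, 0, 0, 0, 0, 0.7], [0, 0, 0, 0, 0, 0, 0.7], [0, 0, 0, 0, 0, 0, 0.7], [0, 0, 0.03, 0, 0, 0, 0.7], [0, 0, 0.05, 0, 0, 0, 0.7], [0, 0, 0.05, 0, 0, 0, 0.5], [0, 0, 0.05, 0, 0, 0, 0], [0, -0.02, 0.05, 0, 0, 0, -1], [0, -0.02, 0.05, 0, 0, 0, -1], [0, -0.01, 0, 0, 0, 0, -1]]
  ]
}}

```text
clock: 24.1
eef_pos: [399.3, 282.5, 319.0]
tcp_rot: [3.13, 0.0, 2.178]
contact_force: [0.2, -0.1, -0.4]
opening: 0.067
grasp_force: 0.0
```

Run:
```python
from h import *
s=sense();w=grab_frame('wrist');np.save('w10.npy',[w,s],allow_pickle=True);print(s['eef_pos'].round(1),s['tcp_rot'])
b=grab_frame('scene')
x=np.hstack([w['img'][:,:,::-1],cv2.resize(b['img'][20:190,230:400,::-1],(384,384))]);cv2.imwrite('pics/w10.png',cv2.resize(x,None,fx=.89,fy=.89))
```

```text
[399.3 282.5 319. ] [3.13040068e+00 2.26853519e-04 2.17782169e+00]
```

View pics/w10.png

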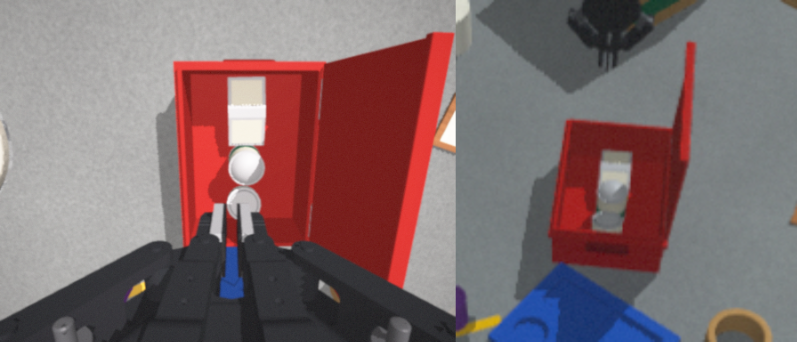

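All three odd tins stand in a row in the tote, at (246,110), (246,165) and (244,203). Now I'll go over and behind the lid.

Call:
{"api": "send_rows", "payload": {
  "moves": [
    [[0.036, 0.021, 0.005, 0, 0, 0, -1], [0.036, 0.021, 0, 0, 0, 0, -1], [0.036, 0.021, 0, 0, 0, 0, -1], [0.036, 0.021, 0, 0, 0, 0, -1], [0.036, 0.021, 0, 0, 0, 0, -1], [0, 0, 0, 0, 0, 0, -1], [0, 0, -0.04, 0, 0, 0, -1], [0, 0, -0.04, 0, 0, 0, -1], [0, 0, 0, 0, 0, 0, -1]]
  ]
}}

```text
clock: 25.1
eef_pos: [573.0, 384.7, 229.3]
tcp_rot: [-3.129, -0.0, 2.178]
contact_force: [-0.6, 0.1, 0.0]
opening: -0.001
grasp_force: 0.0
```

Call:
{"api": "send_rows", "payload": {
  "moves": [
    [[-0.0164, -0.0114, 0, 0, 0, 0, -1], [-0.0164, -0.0114, 0, 0, 0, 0, -1], [-0.0164, -0.0114, 0, 0, 0, 0, -1], [-0.0164, -0.0114, 0, 0, 0, 0, -1], [-0.0164, -0.0114, 0, 0, 0, 0, -1], [-0.0164, -0.0114, 0, 0, 0, 0, -1]]
  ]
}}

```text
clock: 25.7
eef_pos: [478.1, 318.4, 238.5]
tcp_rot: [3.14, -0.0, 2.178]
contact_force: [1.5, 0.2, 0.7]
opening: -0.004
grasp_force: 0.8
```

Call:
{"api": "send_rows", "payload": {
  "moves": [
    [[-0.013, -0.009, -0.007, 0, 0, 0, -1], [-0.013, -0.009, -0.008, 0, 0, 0, -1], [-0.013, -0.009, -0.014, 0, 0, 0, -1], [-0.013, -0.009, -0.014, 0, 0, 0, -1], [-0.009, -0.006, -0.018, 0, 0, 0, -1], [-0.009, -0.006, -0.018, 0, 0, 0, -1], [-0.003, -0.002, -0.013, 0, 0, 0, -1], [-0.003, -0.002, -0.013, 0, 0, 0, -1], [0, 0, 0, 0, 0, 0, -1]]
  ]
}}

```text
clock: 26.6
eef_pos: [401.6, 265.9, 131.8]
tcp_rot: [-3.139, -0.0, 2.178]
contact_force: [-0.3, 1.7, -0.5]
opening: 0.001
grasp_force: 0.0
```

Call:
{"api": "send_rows", "payload": {
  "moves": [
    [[-0.001, -0.001, -0.01, 0, 0, 0, -1], [-0.001, -0.001, -0.008, 0, 0, 0, -1], [0, 0, -0.006, 0, 0, 0, -1], [0, 0, -0.003, 0, 0, 0, -1], [0, 0, 0, 0, 0, 0, -1]]
  ]
}}

```text
clock: 27.1
eef_pos: [401.1, 264.7, 109.6]
tcp_rot: [3.141, -0.0, 2.178]
contact_force: [-18.3, -11.1, 72.0]
opening: 0.004
grasp_force: 36.3
```

Call:
{"api": "send_rows", "payload": {
  "moves": [
    [[0, 0, 0.02, 0, 0, 0, -1], [0, 0, 0.03, 0, 0, 0, -1], [0, 0, 0.03, 0, 0, 0, 0], [0.013, -0.04, 0, 0, 0, 0.0865, 1], [0.013, -0.04, 0, 0, 0, 0.0865, 1], [0.013, -0.04, 0, 0, 0, 0.0865, 1], [0.013, -0.04, 0, 0, 0, 0.0865, 1], [0.013, -0.04, 0, 0, 0, 0, 1], [0.013, -0.04, 0, 0, 0, 0, 1], [0.013, -0.04, 0, 0, 0, 0, 1]]
  ]
}}

```text
clock: 28.1
eef_pos: [492.0, -17.4, 185.1]
tcp_rot: [3.141, 0.0, 2.524]
contact_force: [0.5, 0.5, -1.0]
opening: 0.996
grasp_force: 0.0
```

Call:
{"api": "send_rows", "payload": {
  "moves": [
    [[0.013, -0.04, 0, 0, 0, 0, 1], [0.013, -0.04, 0, 0, 0, 0, 1], [0.013, -0.04, 0, 0, 0, 0, 1], [0.013, -0.04, 0, 0, 0, 0, 1], [0, 0, -0.02, 0, 0, 0, 1], [0, 0, 0, 0, 0, 0, 1], [0, 0, 0, 0, 0, 0, 1]]
  ]
}}

```text
clock: 28.8
eef_pos: [542.9, -175.3, 164.7]
tcp_rot: [-3.141, -0.002, 2.524]
contact_force: [-0.0, 0.2, 0.7]
opening: 1.0
grasp_force: 0.0
```

Run:
```python
from h import *
look(542.7,-176,26,'w11')
b=grab_frame('scene');t=grab_frame('top')
x=np.hstack([cv2.resize(t['img'][150:310,50:250,::-1],(480,384)),cv2.resize(b['img'][20:190,230:400,::-1],(384,384))]);cv2.imwrite('pics/w12.png',cv2.resize(x,None,fx=.9,fy=.9))
```

```text
tcp [ 542.9 -175.3  164.7] [-3.141e+00 -2.000e-03  2.524e+00] q6 -1.27
rect [ 541.3 -176.9] [51.8 88.4] 53.7 ell [ 541.2 -176.7] [ 57. 103.] delta [-1.7 -1.5]
rect [ 492.1 -268.3] [52.8 88.8] 75.1 ell [ 491.3 -267.9] [ 57.5 101. ] delta [-51.6 -92.7]
```

View pics/w12.png

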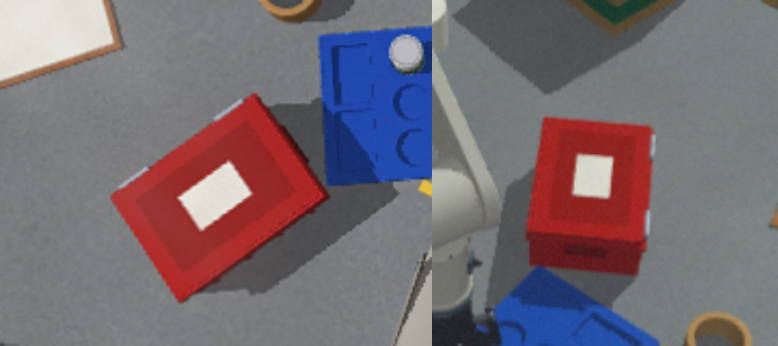

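The lid is fully shut. Next is flat tin 1, at (541.3,−176.9) with its width direction at about 54°.

Call:
{"api": "send_rows", "payload": {
  "moves": [
    [[-0.0025, -0.001, -0.03, 0, 0, -0.01, 1], [0, 0, -0.04, 0, 0, 0, 1], [0, 0, -0.03, 0, 0, 0, 1], [0, 0, -0.025, 0, 0, 0, 1], [0, 0, -0.016, 0, 0, 0, 1], [0, 0, 0, 0, 0, 0, 1], [0, 0, 0, 0, 0, 0, -1], [0, 0, 0, 0, 0, 0, -1], [0, 0, 0, 0, 0, 0, -1], [0, 0, 0, 0, 0, 0, -1]]
  ],
  "grip_force": 40
}}

```text
clock: 29.95
eef_pos: [542.2, -176.8, 25.8]
tcp_rot: [3.141, 0.002, 2.514]
contact_force: [0.1, 2.2, 7.0]
opening: 0.621
grasp_force: 42.5
```

Call:
{"api": "send_rows", "payload": {
  "moves": [
    [[0, 0, 0.03, 0, 0, 0, -1], [0, 0, 0.04, 0, 0, 0, -1], [0, 0, 0.04, 0, 0, 0, -1], [0, 0, 0, 0, 0, 0, -1], [0, 0, 0, 0, 0, 0, -1]]
  ]
}}

```text
clock: 30.45
eef_pos: [541.8, -176.9, 135.7]
tcp_rot: [3.141, 0.003, 2.514]
contact_force: [-0.0, -0.4, -0.5]
opening: 0.621
grasp_force: 43.1
```

```bash
python3 -c "
from h import *
p=sense()['eef_pos']
look(p[0],p[1],p[2]+1,'w13')"
```

```text
tcp [ 541.8 -176.9  135.7] [3.141e+00 3.000e-03 2.514e+00] q6 -1.26
rect [ 530.5 -169.7] [52.3 62.1] 54.7 ell [ 525.6 -169.8] [52.8 67.8] delta [-16.2   7.1]
rect [ 480.1 -203.9] [27.6 29.5] 77.6 ell [ 480.2 -204.3] [29.8 31.8] delta [-61.6 -27.4]
```

Call:
{"api": "send_rows", "payload": {
  "moves": [
    [[0.0117, 0.0377, 0, 0, 0, 0.137, -1], [0.0117, 0.0377, 0, 0, 0, 0.137, -1], [0.0117, 0.0377, 0, 0, 0, 0.137, -1], [0.0117, 0.0377, 0, 0, 0, 0.137, -1], [0.0117, 0.0377, 0, 0, 0, 0.136, -1], [0.0117, 0.0377, 0, 0, 0, 0, -1], [0.0117, 0.0377, 0, 0, 0, 0, -1], [0, 0, 0, 0, 0, 0, -1], [0, 0, 0, 0, 0, 0, -1]]
  ]
}}

```text
clock: 31.4
eef_pos: [621.9, 87.8, 132.4]
tcp_rot: [-3.141, -0.003, -3.083]
contact_force: [-0.3, -0.1, -1.3]
opening: 0.616
grasp_force: 43.0
```

Run:
```python
from h import *
p=sense()['eef_pos']
look(p[0],p[1],p[2]+1,'w14')
f,s=np.load('w14.npy',allow_pickle=True)
# F1 pocket & tray edges: tray outline in this view (upper-left corners)
hsv=cv2.cvtColor(f['img'],cv2.COLOR_RGB2HSV);H,S,V=[hsv[...,i].astype(int) for i in range(3)]
m=((H>105)&(H<130)&(S>120)&(V>30)).astype(np.uint8)
c=max(cv2.findContours(m,0,cv2.CHAIN_APPROX_NONE)[0],key=cv2.contourArea)
ap=cv2.approxPolyDP(c,3,True).reshape(-1,2)
T=np.array([573.6,38]);a=np.deg2rad(3.2);M=np.array([[np.cos(a),np.sin(a)],[-np.sin(a),np.cos(a)]])
P=ray(f,ap,14,s)[:,:2]
for q,r in zip(ap,(P-T)@M.T):print(q,r.round(1))
```

```text
tcp [621.9  87.8 132.4] [-3.141e+00 -3.000e-03 -3.083e+00] q6 -1.49
rect [616.3  86.2] [88.1 53.8] 3.5 ell [617.2  86.5] [58.  97.2] delta [-4.7 -1.3]
rect [621.5  19.6] [26.5 13.4] 31.7 ell [621.   20.4] [13.7 24.3] delta [ -0.9 -67.4]
[64  0] [-90.  -93.8]
[ 95 213] [ 70.5 -93.8]
[142 182] [ 43.4 -51. ]
[165 186] [ 46.7 -32.3]
[183 207] [ 64.9 -18.7]
[184 221] [ 77.4 -18.6]
[154 266] [120.4 -48.2]
[161 266] [120.3 -42. ]
[173 246] [100.8 -29.8]
[183 242] [ 96.9 -20.8]
[190 231] [ 86.6 -14.1]
[198 230] [85.7 -7.2]
[195 180] [41.6 -7.3]
[213 157] [22.6  8.2]
[223 153] [19.3 16.3]
[295 152] [18.4 73.7]
[307 157] [22.4 83.4]
[319 171] [33.8 93.7]
[329   0] [-89.7  94.3]
```

Run:
```python
from h import *
for n in('w13','w14'):
    f,s=np.load(n+'.npy',allow_pickle=True);p=s['eef_pos']
    hsv=cv2.cvtColor(cv2.GaussianBlur(f['img'],(3,3),0),cv2.COLOR_RGB2HSV)
    m=((hsv[...,1]<70)&(hsv[...,2]>165)).astype(np.uint8)
    cs=cv2.findContours(m,cv2.RETR_EXTERNAL,cv2.CHAIN_APPROX_NONE)[0]
    c=min(cs,key=lambda c:abs(c.reshape(-1,2).mean(0)-[260,220]).sum() if cv2.contourArea(c)>2000 else 1e9)
    print(n,cv2.boundingRect(c),cv2.approxPolyDP(c,4,True).reshape(-1,2).tolist())
    print(f['img'][130:384:6,256].tolist())
```

```text
w13 (198, 165, 125, 132) [[314, 170], [216, 166], [203, 172], [198, 194], [206, 293], [233, 296], [255, 286], [317, 240], [322, 188]]
[[117, 116, 116], [114, 112, 112], [112, 111, 110], [114, 112, 114], [134, 130, 132], [139, 93, 42], [168, 163, 164], [171, 167, 169], [170, 164, 165], [204, 192, 174], [204, 190, 174], [205, 193, 176], [203, 191, 173], [203, 193, 174], [204, 191, 172], [203, 192, 173], [205, 192, 175], [203, 190, 172], [204, 193, 175], [204, 192, 175], [202, 191, 173], [202, 189, 171], [202, 190, 171], [205, 193, 174], [201, 192, 173], [203, 190, 173], [155, 147, 132], [137, 131, 118], [134, 128, 115], [176, 166, 151], [200, 189, 170], [187, 177, 160], [132, 125, 113], [134, 127, 116], [95, 94, 94], [21, 20, 23], [32, 33, 36], [33, 32, 32], [28, 25, 26], [21, 19, 24], [22, 23, 23], [24, 22, 24], [21, 17, 17]]
w14 (196, 154, 128, 181) [[207, 166], [196, 182], [198, 223], [216, 239], [218, 281], [203, 294], [206, 328], [256, 334], [313, 329], [317, 286], [302, 280], [303, 241], [320, 237], [320, 172], [303, 156], [284, 154], [254, 156], [299, 157], [304, 164]]
[[53, 96, 191], [44, 83, 169], [49, 93, 190], [52, 95, 191], [130, 132, 160], [124, 84, 38], [211, 206, 207], [209, 204, 206], [209, 205, 205], [239, 231, 217], [238, 230, 215], [239, 231, 217], [239, 230, 217], [239, 230, 217], [239, 231, 214], [239, 231, 217], [239, 231, 215], [239, 230, 215], [206, 196, 178], [171, 163, 148], [172, 162, 146], [171, 164, 148], [170, 161, 148], [170, 163, 147], [171, 163, 148], [167, 160, 145], [170, 159, 146], [236, 228, 211], [237, 229, 213], [236, 229, 213], [235, 227, 210], [236, 228, 212], [235, 226, 209], [235, 227, 210], [178, 172, 174], [25, 24, 26], [25, 23, 25], [22, 23, 27], [24, 26, 28], [30, 31, 30], [27, 27, 31], [24, 23, 23], [27, 25, 29]]
```

Run:
```python
from h import *
f,s=np.load('w14.npy',allow_pickle=True);p=s['eef_pos']
P=ray(f,[[260,163.5],[260,335],[197,205],[319,205]],p[2]+.2,s);print(P.round(1),P[:2].mean(0)-p,P[2:].mean(0)-p,np.linalg.norm(P[0]-P[1]))
T=np.array([573.6,38]);a=np.deg2rad(3.2);M=np.array([[np.cos(a),np.sin(a)],[-np.sin(a),np.cos(a)]])
print('F1,F2',T+M.T@[-53,45.5],T+M.T@[53,45.5])
```

```text
[[576.4  83.9 132.6]
 [661.6  88.9 132.6]
 [596.   57.9 132.6]
 [593.  110.3 132.6]] [-2.9336957  -1.40749345  0.2       ] [-27.41139175  -3.702546     0.2       ] 85.28655572943292
F1,F2 [518.14276102  80.47051501] [623.97748202  86.38759453]
```

Call:
{"api": "send_rows", "payload": {
  "moves": [
    [[0.002, -0.001, -0.03, 0, 0, 0, -1], [0, 0, -0.03, 0, 0, 0, -1], [0, 0, -0.02, 0, 0, 0, -1], [0, 0, -0.006, 0, 0, 0, -1], [0, 0, 0, 0, 0, 0, -1], [0, 0, 0, 0, 0, 0, -1]]
  ]
}}

```text
clock: 32.05
eef_pos: [625.5, 85.7, 48.9]
tcp_rot: [3.142, 0.001, -3.086]
contact_force: [0.4, 0.3, -0.4]
opening: 0.62
grasp_force: 43.0
```

Call:
{"api": "send_rows", "payload": {
  "moves": [
    [[-0.0005, 0.001, -0.006, 0, 0, 0, -1], [0, 0, -0.004, 0, 0, 0, -1], [0, 0, -0.003, 0, 0, 0, -1], [0, 0, -0.002, 0, 0, 0, -1], [0, 0, 0, 0, 0, 0, -1]]
  ]
}}

```text
clock: 32.55
eef_pos: [624.3, 87.2, 32.8]
tcp_rot: [-3.142, -0.0, -3.085]
contact_force: [-0.1, 0.1, -0.8]
opening: 0.619
grasp_force: 43.0
```

Call:
{"api": "send_rows", "payload": {
  "moves": [
    [[0, 0, -0.001, 0, 0, 0, 0.6], [0, 0, 0, 0, 0, 0, 0.6], [0, 0, 0, 0, 0, 0, 0.6], [0, 0, 0.02, 0, 0, 0, 0.6], [0, 0, 0.04, 0, 0, 0, 1], [0, 0, 0.04, 0, 0, 0, 1], [-0.0147, -0.0394, 0.03, 0, 0, -0.08, 1], [-0.0147, -0.0394, 0, 0, 0, -0.08, 1], [-0.0147, -0.0394, 0, 0, 0, -0.08, 1], [-0.0147, -0.0394, 0, 0, 0, -0.075, 1]]
  ]
}}

```text
clock: 33.55
eef_pos: [565.7, -70.4, 161.8]
tcp_rot: [3.141, 0.001, 2.88]
contact_force: [-0.2, -0.9, -0.0]
opening: 1.001
grasp_force: 0.0
```

Call:
{"api": "send_rows", "payload": {
  "moves": [
    [[-0.0147, -0.0394, 0, 0, 0, 0, 1], [-0.0147, -0.0394, 0, 0, 0, 0, 1], [-0.0147, -0.0394, 0, 0, 0, 0, 1], [-0.0147, -0.0394, 0, 0, 0, 0, 1], [-0.0147, -0.0394, 0, 0, 0, 0, 1], [0, 0, 0, 0, 0, 0, 1], [0, 0, 0, 0, 0, 0, 1]]
  ]
}}

```text
clock: 34.25
eef_pos: [492.3, -266.9, 161.3]
tcp_rot: [3.141, 0.0, 2.88]
contact_force: [0.1, -0.2, -0.5]
opening: 1.001
grasp_force: 0.0
```

```bash
python3 -c "
from h import *
look(492,-268,26,'w15')"
```

```text
tcp [ 492.3 -266.9  161.3] [3.141 0.    2.88 ] q6 -1.81
rect [ 491.  -268.6] [51.4 88.7] 75.0 ell [ 491.4 -268.7] [ 57.  102.5] delta [-0.9 -1.7]
rect [ 352.9 -285.3] [42.9 29.2] 74.8 ell [ 351.9 -284.2] [30.3 43.6] delta [-140.4  -17.2]
```

Call:
{"api": "send_rows", "payload": {
  "moves": [
    [[-0.002, -0.001, -0.03, 0, 0, 0, 1], [0, 0, -0.04, 0, 0, 0, 1], [0, 0, -0.03, 0, 0, 0, 1], [0, 0, -0.025, 0, 0, 0, 1], [0, 0, -0.014, 0, 0, 0, 1], [0, 0, 0, 0, 0, 0, 1], [0, 0, 0, 0, 0, 0, -1], [0, 0, 0, 0, 0, 0, -1], [0, 0, 0, 0, 0, 0, -1], [0, 0, 0, 0, 0, 0, -1]]
  ]
}}

```text
clock: 35.3
eef_pos: [491.7, -267.5, 23.8]
tcp_rot: [-3.141, 0.003, 2.883]
contact_force: [-0.0, 1.9, 6.5]
opening: 0.619
grasp_force: 42.8
```

Call:
{"api": "send_rows", "payload": {
  "moves": [
    [[0, 0, 0.03, 0, 0, 0, -1], [0, 0, 0.04, 0, 0, 0, -1], [0, 0, 0.04, 0, 0, 0, -1], [0.003, 0.0387, 0, 0, 0, 0.08, -1], [0.003, 0.0387, 0, 0, 0, 0.08, -1], [0.003, 0.0387, 0, 0, 0, 0.08, -1], [0.003, 0.0387, 0, 0, 0, 0.077, -1], [0.003, 0.0387, 0, 0, 0, 0, -1], [0.003, 0.0387, 0, 0, 0, 0, -1], [0.003, 0.0387, 0, 0, 0, 0, -1]]
  ]
}}

```text
clock: 36.3
eef_pos: [511.9, 5.2, 133.1]
tcp_rot: [-3.141, 0.002, -3.084]
contact_force: [1.7, -0.3, -0.9]
opening: 0.62
grasp_force: 42.9
```

Call:
{"api": "send_rows", "payload": {
  "moves": [
    [[0.003, 0.0387, 0, 0, 0, 0, -1], [0.003, 0.0387, 0, 0, 0, 0, -1], [0, 0, -0.02, 0, 0, 0, -1], [0, 0, -0.03, 0, 0, 0, -1], [0, 0, -0.015, 0, 0, 0, -1], [0, 0, 0, 0, 0, 0, -1], [0, 0, 0, 0, 0, 0, -1]]
  ]
}}

```text
clock: 37.0
eef_pos: [518.0, 81.2, 67.9]
tcp_rot: [3.142, 0.001, -3.084]
contact_force: [-0.5, -0.2, -1.1]
opening: 0.623
grasp_force: 42.9
```

Run:
```python
from h import *
p=sense()['eef_pos'];print(p,sense()['tcp_rot'])
f=grab_frame('wrist');print([ (r,f['img'][r,258].tolist()) for r in range(140,350,4)][3:13])
s=sense();print(ray(f,[[260,163.5]],p[2]+.2,s)-p)
np.save('w16.npy',[f,s],allow_pickle=True)
```

```text
[517.99606805  81.1592149   67.86712202] [ 3.14156649e+00  5.13164205e-04 -3.08352219e+00]
[(152, [35, 68, 135]), (156, [84, 94, 129]), (160, [135, 101, 65]), (164, [130, 91, 47]), (168, [214, 208, 210]), (172, [221, 218, 219]), (176, [221, 217, 219]), (180, [222, 216, 218]), (184, [220, 210, 195]), (188, [245, 239, 226])]
[[-45.04419793  -3.87479002   0.2       ]]
```

Call:
{"api": "send_rows", "payload": {
  "moves": [
    [[-0.0005, 0.001, -0.02, 0, 0, 0, -1], [0, 0, -0.008, 0, 0, 0, -1], [0, 0, -0.004, 0, 0, 0, -1], [0, 0, -0.003, 0, 0, 0, -1], [0, 0, -0.002, 0, 0, 0, -1], [0, 0, 0, 0, 0, 0, -1]]
  ]
}}

```text
clock: 37.65
eef_pos: [517.3, 82.2, 30.3]
tcp_rot: [3.142, 0.0, -3.083]
contact_force: [0.6, 0.5, -0.7]
opening: 0.618
grasp_force: 42.9
```

Call:
{"api": "send_rows", "payload": {
  "moves": [
    [[0, 0, -0.0005, 0, 0, 0, 0.6], [0, 0, 0, 0, 0, 0, 0.6], [0, 0, 0, 0, 0, 0, 0.6], [0, 0, 0.02, 0, 0, 0, 0.6], [0, 0, 0.04, 0, 0, 0, 1], [0, 0, 0.05, 0, 0, 0, 1], [0, -0.0415, 0.04, 0, 0, -0.09, 1], [0, -0.0415, 0, 0, 0, -0.09, 1], [0, -0.0415, 0, 0, 0, -0.09, 1], [0, -0.0415, 0, 0, 0, -0.09, 1]]
  ]
}}

```text
clock: 38.65
eef_pos: [517.2, -79.8, 175.2]
tcp_rot: [3.141, 0.001, 2.837]
contact_force: [0.4, -0.9, 0.4]
opening: 0.999
grasp_force: 0.0
```

Call:
{"api": "send_rows", "payload": {
  "moves": [
    [[0, -0.0415, 0, 0, 0, -0.09, 1], [-0.001, -0.0415, 0, 0, 0, 0, 1], [-0.001, -0.0415, 0, 0, 0, 0, 1], [-0.001, -0.0415, 0, 0, 0, 0, 1], [-0.001, -0.0415, 0, 0, 0, 0, 1], [-0.001, -0.0415, 0, 0, 0, 0, 1], [-0.001, -0.0415, 0, 0, 0, 0, 1], [-0.001, -0.0415, 0, 0, 0, 0, 1], [0, -0.0415, 0, 0, 0, 0, 1]]
  ]
}}

```text
clock: 39.55
eef_pos: [509.7, -453.5, 174.4]
tcp_rot: [3.142, -0.0, 2.75]
contact_force: [0.9, 0.1, 0.2]
opening: 1.0
grasp_force: 0.0
```

Call:
{"api": "send_rows", "payload": {
  "moves": [
    [[0, 0, 0, 0, 0, 0, 1], [0, 0, 0, 0, 0, 0, 1]]
  ]
}}

```text
clock: 39.75
eef_pos: [509.6, -452.3, 173.9]
tcp_rot: [3.141, -0.001, 2.748]
contact_force: [-0.7, -0.8, -0.3]
opening: 1.001
grasp_force: 0.0
```

```bash
python3 -c "
from h import *
look(509,-458,60,'w17')"
```

```text
tcp [ 509.6 -452.3  173.9] [ 3.141e+00 -1.000e-03  2.748e+00] q6 -1.91
rect [ 510.  -461.4] [36.  37.4] 67.5 ell [ 509.9 -461.4] [36.5 36.9] delta [ 0.3 -9.1]
```

Call:
{"api": "send_rows", "payload": {
  "moves": [
    [[-0.001, -0.0085, -0.02, 0, 0, 0, 1], [0, 0, -0.03, 0, 0, 0, 1], [0, 0, -0.03, 0, 0, 0, 1], [0, 0, -0.03, 0, 0, 0, 1], [0, 0, -0.022, 0, 0, 0, 1], [0, 0, 0, 0, 0, 0, 1], [0, 0, 0, 0, 0, 0, -1], [0, 0, 0, 0, 0, 0, -1], [0, 0, 0, 0, 0, 0, -1], [0, 0, 0, 0, 0, 0, -1]]
  ]
}}

```text
clock: 40.8
eef_pos: [510.3, -460.8, 44.5]
tcp_rot: [-3.141, 0.003, 2.75]
contact_force: [0.7, 1.6, 7.4]
opening: 0.598
grasp_force: 42.1
```

Call:
{"api": "send_rows", "payload": {
  "moves": [
    [[0, 0, 0.02, 0, 0, 0, -1], [0, 0, 0.04, 0, 0, 0, -1], [0, 0, 0.04, 0, 0, 0, -1], [0.006, 0.041, 0, 0, 0, 0, -1], [0.006, 0.041, 0, 0, 0, 0, -1], [0.006, 0.041, 0, 0, 0, 0, -1], [0.006, 0.041, 0, 0, 0, 0, -1], [0.006, 0.041, 0, 0, 0, 0, -1], [0.006, 0.041, 0, 0, 0, 0, -1], [0.006, 0.041, 0, 0, 0, 0, -1]]
  ]
}}

```text
clock: 41.8
eef_pos: [551.4, -171.8, 143.3]
tcp_rot: [3.141, 0.001, 2.75]
contact_force: [0.4, 0.1, -1.0]
opening: 0.596
grasp_force: 42.0
```

Call:
{"api": "send_rows", "payload": {
  "moves": [
    [[0.006, 0.041, 0, 0, 0, 0, -1], [0.006, 0.041, 0, 0, 0, 0, -1], [0.006, 0.041, 0, 0, 0, 0, -1], [0.006, 0.041, 0, 0, 0, 0, -1], [0, 0, 0, 0, 0, 0, -1], [0, 0, 0, 0, 0, 0, -1]]
  ]
}}

```text
clock: 42.4
eef_pos: [575.4, -8.5, 143.0]
tcp_rot: [3.141, 0.001, 2.752]
contact_force: [0.4, -0.1, -1.3]
opening: 0.597
grasp_force: 42.2
```

```bash
cat >> h.py <<'E'
def held(name,dz):
    """held round tin: fit ellipse to the bright top in hand"""
    s=sense();f=grab_frame('wrist');np.save(name+'.npy',[f,s],allow_pickle=True);p=s['eef_pos'];print('tcp',p.round(1))
    hsv=cv2.cvtColor(f['img'],cv2.COLOR_RGB2HSV);m=((hsv[...,1]<70)&(hsv[...,2]>140)).astype(np.uint8)
    m[:,:195]=0;m[:,327:]=0
    c=max(cv2.findContours(m,0,cv2.CHAIN_APPROX_NONE)[0],key=cv2.contourArea);h=cv2.convexHull(c)
    e=cv2.fitEllipse(h);print(cv2.boundingRect(c),np.round(e[0],1),np.round(e[1],1));
    print('tin-tcp',(ray(f,[e[0],[260,272]],p[2]+dz,s)-p).round(1)[:,:2].tolist())
E
python3 - <<'E'
from h import *
held('w18',16)
f,s=np.load('w18.npy',allow_pickle=True)
print([(r,f['img'][r,260].tolist()) for r in range(190,350,6)])
E
```

```text
tcp [575.4  -8.5 143. ]
(198, 199, 120, 87) [255.8 249.1] [ 94.4 119.8]
tin-tcp [[-14.2, 2.8], [-4.2, 0.5]]
[(190, [29, 76, 57]), (196, [31, 76, 57]), (202, [166, 158, 141]), (208, [166, 157, 143]), (214, [164, 156, 142]), (220, [146, 141, 139]), (226, [199, 194, 195]), (232, [148, 143, 146]), (238, [195, 190, 192]), (244, [199, 192, 193]), (250, [198, 191, 194]), (256, [198, 192, 194]), (262, [197, 192, 192]), (268, [195, 190, 192]), (274, [196, 191, 193]), (280, [179, 176, 177]), (286, [133, 130, 130]), (292, [133, 129, 130]), (298, [159, 153, 154]), (304, [192, 185, 187]), (310, [134, 130, 131]), (316, [135, 131, 134]), (322, [125, 121, 121]), (328, [129, 125, 124]), (334, [135, 133, 133]), (340, [21, 22, 24]), (346, [24, 23, 24])]
```

Run:
```python
from h import *
for n in('w3','w18'):
    f,s=np.load(n+'.npy',allow_pickle=True);print(n,[(r,int(f['img'][r,260,0]),int(f['img'][r,260,0])-int(f['img'][r,260,2])) for r in list(range(212,242,2))+list(range(312,344,2))])
    print(ray(f,[[260,222]],s['eef_pos'][2]+15,s)-s['eef_pos'])
```

```text
w3 [(212, 170, 23), (214, 159, 6), (216, 217, 4), (218, 223, 4), (220, 221, 2), (222, 218, 4), (224, 168, 3), (226, 164, 4), (228, 166, 2), (230, 190, 2), (232, 219, 2), (234, 221, 3), (236, 219, 3), (238, 221, 2), (240, 222, 3), (312, 147, 2), (314, 149, 3), (316, 144, 1), (318, 121, 1), (320, 115, 2), (322, 139, 4), (324, 148, 3), (326, 118, 4), (328, 81, 4), (330, 87, 4), (332, 89, 3), (334, 92, 1), (336, 55, 0), (338, 24, -3), (340, 22, -4), (342, 29, -3)]
[[-23.7363748   8.4442484  15.       ]]
w18 [(212, 163, 24), (214, 164, 22), (216, 167, 23), (218, 160, 21), (220, 146, 7), (222, 194, 4), (224, 199, 3), (226, 199, 4), (228, 194, 4), (230, 150, 1), (232, 148, 2), (234, 148, 2), (236, 161, 0), (238, 195, 3), (240, 197, 5), (312, 132, 2), (314, 133, 1), (316, 135, 1), (318, 131, 1), (320, 134, 2), (322, 125, 4), (324, 100, 1), (326, 105, 0), (328, 129, 5), (330, 126, 2), (332, 136, 2), (334, 135, 2), (336, 63, -1), (338, 29, 0), (340, 21, -3), (342, 18, -2)]
[[-23.72613314   8.47769126  15.        ]]
```

Call:
{"api": "send_rows", "payload": {
  "moves": [
    [[-0.0005, 0.001, -0.02, 0, 0, 0, -1], [0, 0, -0.03, 0, 0, 0, -1], [0, 0, -0.025, 0, 0, 0, -1], [0, 0, -0.007, 0, 0, 0, -1], [0, 0, -0.004, 0, 0, 0, -1], [0, 0, -0.004, 0, 0, 0, -1], [0, 0, -0.003, 0, 0, 0, -1], [0, 0, 0, 0, 0, 0, -1]]
  ]
}}

```text
clock: 43.25
eef_pos: [579.2, -9.6, 53.5]
tcp_rot: [3.139, 0.009, 2.749]
contact_force: [3.1, 2.8, 19.3]
opening: 0.599
grasp_force: 53.2
```

Call:
{"api": "send_rows", "payload": {
  "moves": [
    [[0.001, 0, 0.002, 0, 0, 0, -1], [0.001, 0, 0, 0, 0, 0, -1], [0, 0, 0, 0, 0, 0, -1]]
  ]
}}

```text
clock: 43.55
eef_pos: [579.2, -9.1, 53.8]
tcp_rot: [3.14, 0.005, 2.749]
contact_force: [2.8, 1.4, 11.6]
opening: 0.6
grasp_force: 51.7
```

Call:
{"api": "send_rows", "payload": {
  "moves": [
    [[0, 0, -0.001, 0, 0, 0, -1], [0, 0, -0.002, 0, 0, 0, -1], [0, 0, 0, 0, 0, 0, -1]]
  ]
}}

```text
clock: 43.85
eef_pos: [580.7, -9.6, 51.4]
tcp_rot: [3.139, 0.008, 2.75]
contact_force: [5.5, -2.3, 13.0]
opening: 0.6
grasp_force: 48.1
```

Call:
{"api": "send_rows", "payload": {
  "moves": [
    [[0, 0, 0, 0, 0, 0, 0.5], [0, 0, 0, 0, 0, 0, 0.6], [0, 0, 0, 0, 0, 0, 0.7], [0, 0, 0.02, 0, 0, 0, 0.8], [0, 0, 0.04, 0, 0, 0, 0.8], [0, 0, 0.05, 0, 0, 0, 0.8], [-0.04, -0.01, 0.04, 0, 0, 0, 0.8], [-0.03, -0.01, 0.03, 0, 0, 0, 0.8], [0, 0, 0.02, 0, 0, 0, 0.8], [0, 0, 0, 0, 0, 0, 0.8]]
  ]
}}

```text
clock: 44.85
eef_pos: [512.6, -27.4, 246.1]
tcp_rot: [3.14, 0.004, 2.749]
contact_force: [0.1, -0.3, 1.2]
opening: 0.899
grasp_force: 0.0
```

Run:
```python
from h import *
look(576,-9,66,'w19')
f,s=np.load('w19.npy',allow_pickle=True)
hsv=cv2.cvtColor(cv2.GaussianBlur(f['img'],(3,3),0),cv2.COLOR_RGB2HSV)
m=((hsv[...,1]<70)&(hsv[...,2]>140)).astype(np.uint8)
T=np.array([573.6,38]);a=np.deg2rad(3.2);M=np.array([[np.cos(a),np.sin(a)],[-np.sin(a),np.cos(a)]])
for c in cv2.findContours(m,cv2.RETR_EXTERNAL,cv2.CHAIN_APPROX_NONE)[0]:
    if cv2.contourArea(c)<300: continue
    for z in(66,32):
        P=ray(f,c.reshape(-1,2),z,s)[:,:2].astype(np.float32);r=cv2.minAreaRect(P)
        print(z,(M@(np.array(r[0])-T)).round(1),np.round(r[1],1),round(r[2],1),cv2.boundingRect(c))
```

```text
tcp [512.6 -27.4 246.1] [3.14  0.004 2.749] q6 -1.23
rect [575.3 -10.6] [53.2 51. ] 2.3 ell [582.6  -9.2] [45.6 58.2] delta [70.  18.2]
rect [585.9 -10.8] [39.  38.3] 67.4 ell [586.3 -10.4] [37.3 40.2] delta [73.7 17. ]
66 [ 34.7 -48.7] [126.9  51.7] 3.5 (277, 194, 66, 101)
32 [ 52.8 -50.5] [141.1  57.5] 3.5 (277, 194, 66, 101)
66 [34.1 37.1] [81.8 49.1] 4.0 (353, 175, 64, 78)
32 [52.1 45. ] [91.  54.5] 4.0 (353, 175, 64, 78)
66 [-216.6 -262.9] [18.7 36.9] 54.5 (0, 103, 20, 38)
32 [-226.5 -288.5] [20.8 41.1] 54.5 (0, 103, 20, 38)
66 [-61.3  38.1] [81.5 49.4] 3.4 (318, 93, 71, 84)
32 [-53.8  46. ] [90.5 54.9] 3.4 (318, 93, 71, 84)
```

Run:
```python
from h import *
L=[]
for n in('top','scene'):
    f=grab_frame(n)
    hsv=cv2.cvtColor(f['img'],cv2.COLOR_RGB2HSV);m=((hsv[...,1]<60)&(hsv[...,2]>150)).astype(np.uint8)
    k,l,st,ce=cv2.connectedComponentsWithStats(m)
    for i in range(1,k):
        p=ray(f,ce[i],66)[0]
        if 30<st[i,4]<900 and 480<p[0]<700 and -80<p[1]<140: print(n,ce[i].round(1),st[i,4],st[i,2:4],p[:2].round(1),ray(f,ce[i],32)[0][:2].round(1))
f,s=np.load('w19.npy',allow_pickle=True)
cv2.imwrite('pics/w19c.png',np.vstack([np.hstack([cv2.resize(f['img'][80:320,240:440,::-1],(400,480)),]),]))
b=grab_frame('scene')['img'][140:240,235:350,::-1];t=grab_frame('top')['img'][155:245,190:270,::-1]
cv2.imwrite('pics/w19c.png',np.hstack([cv2.resize(f['img'][160:310,250:430,::-1],(480,400)),cv2.resize(b,(320,400))]))
```

```text
top [216.2 217.2] 205 [12 21] [504.2  67.4] [507.8  71.5]
scene [289.6 166.6] 319 [29 18] [535.8  64.2] [520.9  83.5]
scene [315.7 183.1] 381 [30 23] [636.1  70.8] [623.9  90.3]
scene [286.5 188.5] 182 [16 14] [582.4  -4.3] [568.7  13.1]
scene [303.7 199.8] 179 [16 14] [ 6.476e+02 -4.000e-01] [635.6  17.1]
```

View pics/w19c.png

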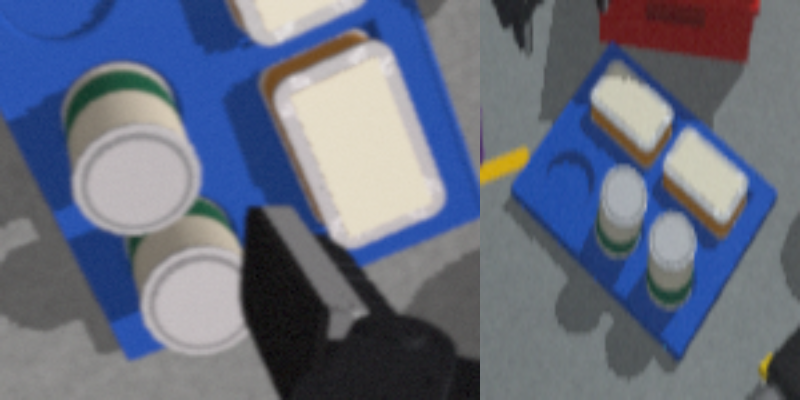

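The picture shows R2's tin leaning towards +x, its −x foot caught on the pocket rim. R3's tin and both flats are seated. I'll nudge the foot towards +x with closed fingers.

Call:
{"api": "send_rows", "payload": {
  "moves": [
    [[0.002, 0.006, -0.03, 0, 0, 0.15, -1], [0.002, 0.006, -0.04, 0, 0, 0.15, -1], [0.0015, 0.006, -0.04, 0, 0, 0.14, -1], [0, 0, -0.04, 0, 0, 0, -1], [0, 0, -0.03, 0, 0, 0, -1], [0, 0, -0.02, 0, 0, 0, -1], [0, 0, -0.008, 0, 0, 0, -1], [0, 0, 0, 0, 0, 0, -1]]
  ]
}}

```text
clock: 45.9
eef_pos: [516.3, -8.9, 33.6]
tcp_rot: [3.141, -0.003, -3.093]
contact_force: [0.6, 0.5, 1.1]
opening: -0.006
grasp_force: 0.0
```

Call:
{"api": "send_rows", "payload": {
  "moves": [
    [[0.005, 0, 0, 0, 0, 0, -1], [0.005, 0, 0, 0, 0, 0, -1], [0.003, 0, 0, 0, 0, 0, -1], [0, 0, 0, 0, 0, 0, -1]]
  ]
}}

```text
clock: 46.3
eef_pos: [531.7, -9.0, 36.0]
tcp_rot: [-3.141, 0.002, -3.093]
contact_force: [-0.3, -0.5, -1.1]
opening: -0.002
grasp_force: 0.0
```

Call:
{"api": "send_rows", "payload": {
  "moves": [
    [[0.003, 0, 0.002, 0, 0, 0, -1], [0.002, 0, 0, 0, 0, 0, -1], [0, 0, 0, 0, 0, 0, -1]]
  ]
}}

```text
clock: 46.6
eef_pos: [535.8, -9.0, 37.4]
tcp_rot: [-3.142, 0.001, -3.093]
contact_force: [-0.0, -0.6, -1.2]
opening: -0.004
grasp_force: 0.0
```

Call:
{"api": "send_rows", "payload": {
  "moves": [
    [[0.002, 0, 0, 0, 0, 0, -1], [0.001, 0, 0, 0, 0, 0, -1], [0, 0, 0, 0, 0, 0, -1]]
  ]
}}

```text
clock: 46.9
eef_pos: [538.5, -9.0, 37.1]
tcp_rot: [-3.142, 0.0, -3.093]
contact_force: [0.0, -0.1, 0.5]
opening: -0.001
grasp_force: 0.0
```

Call:
{"api": "send_rows", "payload": {
  "moves": [
    [[0.002, 0, 0, 0, 0, 0, -1], [0.001, 0, 0, 0, 0, 0, -1], [0, 0, 0, 0, 0, 0, -1]]
  ]
}}

```text
clock: 47.2
eef_pos: [541.4, -9.0, 37.1]
tcp_rot: [-3.142, -0.0, -3.093]
contact_force: [-0.5, 0.2, -0.7]
opening: 0.001
grasp_force: 0.2
```

Call:
{"api": "send_rows", "payload": {
  "moves": [
    [[0.0015, 0, 0, 0, 0, 0, -1], [0.0015, 0, 0, 0, 0, 0, -1], [0, 0, 0, 0, 0, 0, -1]]
  ]
}}

```text
clock: 47.5
eef_pos: [542.8, -9.1, 36.7]
tcp_rot: [3.141, -0.004, -3.093]
contact_force: [-4.7, 0.1, 0.6]
opening: 0.001
grasp_force: 2.5
```

Call:
{"api": "send_rows", "payload": {
  "moves": [
    [[0.001, 0, 0, 0, 0, 0, -1], [0.001, 0, 0, 0, 0, 0, -1], [0, 0, 0, 0, 0, 0, -1]]
  ]
}}

```text
clock: 47.8
eef_pos: [542.9, -9.1, 36.2]
tcp_rot: [3.141, -0.007, -3.093]
contact_force: [-9.6, -0.2, 2.0]
opening: 0.001
grasp_force: 4.7
```

```bash
cat >> h.py <<'E'
def tops():
    for n in('top','scene'):
        f=grab_frame(n)
        hsv=cv2.cvtColor(f['img'],cv2.COLOR_RGB2HSV);m=((hsv[...,1]<60)&(hsv[...,2]>150)).astype(np.uint8)
        k,l,st,ce=cv2.connectedComponentsWithStats(m)
        for i in range(1,k):
            p=ray(f,ce[i],66)[0]
            if 30<st[i,4]<900 and 470<p[0]<700 and -80<p[1]<140: print(n,ce[i].round(1),st[i,4],st[i,2:4],p[:2].round(1),ray(f,ce[i],32)[0][:2].round(1))
E
python3 -c "
from h import *
tops()"
```

```text
top [242.9 185.3] 831 [42 52] [606.9 -21.2] [613.5 -19.6]
top [213.  208.3] 50 [14  8] [533.6  77.6] [538.  82.]
scene [295.5 168.9] 155 [15 17] [555.3  70.1] [540.8  89.6]
scene [315.7 183.1] 382 [30 23] [636.1  70.7] [623.9  90.2]
scene [287.  188.4] 172 [16 14] [583.3  -3.2] [569.7  14.3]
scene [303.7 199.8] 179 [16 14] [ 6.475e+02 -4.000e-01] [635.6  17.2]
```

Call:
{"api": "send_rows", "payload": {
  "moves": [
    [[-0.008, 0, 0.0, 0, 0, 0, -1], [0, 0, 0.04, 0, 0, 0, -1], [0, 0, 0.035, 0, 0, 0, -1], [0.014, 0, 0, 0, 0, 0, -1], [0.014, 0, 0, 0, 0, 0, -1], [0, 0, -0.012, 0, 0, 0, -1], [0, 0, -0.004, 0, 0, 0, -1], [0, 0, -0.002, 0, 0, 0, -1], [0, 0, 0, 0, 0, 0, -1]]
  ]
}}

```text
clock: 48.8
eef_pos: [565.2, -9.0, 93.2]
tcp_rot: [3.141, -0.002, -3.093]
contact_force: [0.0, -0.2, -0.3]
opening: 0.0
grasp_force: 0.0
```

Call:
{"api": "send_rows", "payload": {
  "moves": [
    [[0, 0, -0.002, 0, 0, 0, -1], [0, 0, -0.002, 0, 0, 0, -1], [0, 0, 0, 0, 0, 0, -1]]
  ]
}}

```text
clock: 49.1
eef_pos: [566.2, -9.1, 90.0]
tcp_rot: [-3.142, -0.0, -3.093]
contact_force: [0.3, -0.0, 0.4]
opening: 0.0
grasp_force: 0.0
```

Call:
{"api": "send_rows", "payload": {
  "moves": [
    [[0, 0, -0.002, 0, 0, 0, -1], [0, 0, -0.001, 0, 0, 0, -1], [0, 0, 0, 0, 0, 0, -1]]
  ]
}}

```text
clock: 49.4
eef_pos: [566.3, -9.0, 87.0]
tcp_rot: [3.142, -0.0, -3.093]
contact_force: [-0.0, 0.8, 0.3]
opening: 0.001
grasp_force: 0.0
```

Call:
{"api": "send_rows", "payload": {
  "moves": [
    [[0, 0, -0.002, 0, 0, 0, -1], [0, 0, -0.001, 0, 0, 0, -1], [0, 0, 0, 0, 0, 0, -1]]
  ]
}}

```text
clock: 49.7
eef_pos: [566.3, -9.0, 84.0]
tcp_rot: [3.142, -0.0, -3.093]
contact_force: [-1.0, -0.9, -1.5]
opening: -0.001
grasp_force: 0.0
```

Call:
{"api": "send_rows", "payload": {
  "moves": [
    [[0, 0, 0.03, 0, 0, 0, -1], [-0.03, -0.02, 0.04, 0, 0, 0, -1], [-0.03, -0.02, 0.04, 0, 0, 0, -1], [-0.03, -0.02, 0.03, 0, 0, 0, -1], [-0.02, -0.02, 0.03, 0, 0, 0, -1], [0, 0, 0, 0, 0, 0, -1], [0, 0, 0, 0, 0, 0, -1]]
  ]
}}

```text
clock: 50.4
eef_pos: [460.9, -86.5, 249.3]
tcp_rot: [-3.141, 0.002, -3.095]
contact_force: [-0.0, -0.2, 0.1]
opening: -0.001
grasp_force: 0.0
```

Run:
```python
from h import *
tops()
s=sense();f=grab_frame('wrist');np.save('w20.npy',[f,s],allow_pickle=True);print(s['eef_pos'])
g=cv2.cvtColor(f['img'],cv2.COLOR_RGB2GRAY)
hsv=cv2.cvtColor(cv2.GaussianBlur(f['img'],(3,3),0),cv2.COLOR_RGB2HSV);m=((hsv[...,1]<30)&(hsv[...,2]>125)).astype(np.uint8)
C,hi=cv2.findContours(m,cv2.RETR_LIST,cv2.CHAIN_APPROX_NONE)
for c in C:
    if cv2.contourArea(c)<400: continue
    P=ray(f,c.reshape(-1,2),66,s)[:,:2].astype(np.float32);e=cv2.fitEllipse(P)
    if 480<e[0][0]<700 and -60<e[0][1]<120: print(np.round(e[0],1),np.round(e[1],1))
```

```text
top [237.3 173.5] 165 [16 15] [647.2  -3.6] [655.   -1.5]
top [211.6 183.1] 392 [17 27] [617.4  81.8] [624.3  86.3]
top [213.9 213. ] 368 [18 27] [518.3  74.9] [522.3  79.2]
scene [289.6 166.6] 319 [29 18] [535.8  64.2] [520.9  83.5]
scene [315.7 183.1] 379 [30 23] [636.1  70.9] [623.9  90.4]
scene [285.2 187.5] 156 [17 13] [577.3  -4.3] [563.5  13.1]
scene [303.8 199.7] 174 [16 14] [6.474e+02 1.000e-01] [635.5  17.6]
[460.66614762 -85.83718054 247.74837537]
[577.9  70.7] [37.9 58.7]
[562.5 -11.2] [29.  48.8]
[504.4  63.4] [53.6 91.9]
```

Run:
```python
from h import *
t=grab_frame('top')
hsv=cv2.cvtColor(t['img'],cv2.COLOR_RGB2HSV)
for th in (90,105,120):
    m=((hsv[...,1]<60)&(hsv[...,2]>th)).astype(np.uint8)
    m[:160]=0;m[220:]=0;m[:,:225]=0;m[:,252:]=0
    k,l,st,ce=cv2.connectedComponentsWithStats(m)
    for i in range(1,k):
        if st[i,4]>60:print(th,ce[i].round(1),st[i],ray(t,ce[i],66)[0][:2].round(1))
print(proj(t,[[576,-9,66],[648,-5,66],[576,-9,6]]).round(1))
f,s=np.load('w20.npy',allow_pickle=True)
hsv=cv2.cvtColor(f['img'],cv2.COLOR_RGB2HSV)
p=proj(f,[[576,-9,66],[648,-5,66],[576,-9,6]],s).round();print(p)
x,y=map(int,p[0]); print(f['img'][y-36:y+40:3,x,0].tolist());print(f['img'][y,x-36:x+40:3,0].tolist())
m=((hsv[...,1]<25)&(hsv[...,2]>70)).astype(np.uint8);mm=np.zeros_like(m);mm[y-40:y+40,x-34:x+34]=m[y-40:y+40,x-34:x+34]
c=max(cv2.findContours(mm,0,cv2.CHAIN_APPROX_NONE)[0],key=cv2.contourArea);e=cv2.fitEllipse(ray(f,c.reshape(-1,2),66,s)[:,:2].astype(np.float32));print(e)
```

```text
90 [236.3 160.9] [225 160  27   4  73] [689.9  -0.9]
90 [236.9 191.9] [228 166  19  54 620] [585.5  -0.9]
90 [247.2 204. ] [241 184  11  36 293] [544.5 -33.8]
105 [236.3 160.9] [225 160  27   4  72] [690.   -0.8]
105 [236.7 191.9] [228 166  18  54 601] [ 5.856e+02 -3.000e-01]
105 [247.4 204.6] [242 185  10  35 268] [542.6 -34.4]
120 [236.6 160.8] [225 160  27   4  66] [690.3  -1.9]
120 [236.5 192.1] [228 166  18  54 580] [5.85e+02 2.00e-01]
120 [247.5 205. ] [242 186  10  34 255] [541.4 -34.7]
[[239.4 194.7]
 [237.8 173.2]
 [240.4 197.6]]
[[324. 277.]
 [321. 330.]
 [315. 252.]]
[37, 40, 147, 143, 141, 136, 193, 168, 206, 205, 177, 30, 23, 29, 31, 31, 30, 29, 29, 32, 28, 34, 30, 30, 29, 27]
[32, 28, 26, 26, 29, 75, 142, 192, 201, 202, 174, 19, 23, 22, 25, 23, 30, 33, 30, 31, 20, 26, 28, 29, 29, 115]
((564.338134765625, -11.724127769470215), (27.58932113647461, 50.07110595703125), 18.060163497924805)
```

Call:
{"api": "send_rows", "payload": {
  "moves": [
    [[-0.0175, -0.032, -0.0113, 0, 0, -0.138, 0.9], [-0.0175, -0.032, -0.0113, 0, 0, -0.138, 0.9], [-0.0175, -0.032, -0.0113, 0, 0, -0.138, 0.9], [-0.0175, -0.032, -0.0113, 0, 0, -0.138, 0.9], [-0.0175, -0.032, -0.0113, 0, 0, -0.138, 0.9], [-0.0175, -0.032, -0.0113, 0, 0, -0.138, 0.9], [0, 0, 0, 0, 0, 0, 0.9], [0, 0, 0, 0, 0, 0, 0.9]]
  ]
}}

```text
clock: 51.4
eef_pos: [355.3, -278.1, 179.6]
tcp_rot: [-3.142, -0.002, 2.361]
contact_force: [1.0, -0.1, 0.0]
opening: 0.951
grasp_force: 0.0
```

Run:
```python
from h import *
look(356,-279,60,'w21')
for n in('top','scene'):
    f=grab_frame(n);np.save(n+'3.npy',f)
    hsv=cv2.cvtColor(f['img'],cv2.COLOR_RGB2HSV)
    for th in (75,100):
        m=((hsv[...,1]<60)&(hsv[...,2]>th)).astype(np.uint8)
        k,l,st,ce=cv2.connectedComponentsWithStats(m)
        for i in range(1,k):
            p=ray(f,ce[i],66)[0]
            if 60<st[i,4]<900 and 470<p[0]<700 and -80<p[1]<140: print(n,th,ce[i].round(1),st[i,4],st[i,2:4],p[:2].round(1),ray(f,ce[i],32)[0][:2].round(1))
```

```text
tcp [ 355.3 -278.1  179.6] [-3.142e+00 -2.000e-03  2.361e+00] q6 -1.46
rect [ 356.1 -278.7] [49.3 49.5] 75.3 ell [ 356.1 -278.6] [47.1 50.2] delta [ 0.8 -0.5]
rect [ 356.4 -279.6] [38.3 38.4] 2.3 ell [ 356.5 -279.5] [38.  38.2] delta [ 1.2 -1.4]
top 75 [237.7 174.2] 203 [16 17] [644.6  -4.8] [652.3  -2.8]
top 75 [211.9 183.2] 412 [17 28] [616.9  80.9] [623.8  85.4]
top 75 [239.4 194.6] 202 [16 17] [576.4  -9.1] [582.1  -7.2]
top 75 [213.6 214.2] 437 [18 28] [514.1  76. ] [518.   80.4]
top 100 [237.6 174.1] 197 [16 17] [645.1  -4.2] [652.8  -2.2]
top 100 [211.8 183.2] 409 [17 28] [616.9  81.1] [623.8  85.6]
top 100 [239.3 194.4] 196 [16 16] [576.9  -8.9] [582.6  -7. ]
top 100 [213.5 214.1] 429 [18 28] [514.6  76.3] [518.5  80.6]
scene 75 [289.1 166.1] 384 [29 23] [533.4  64.6] [518.4  84. ]
scene 75 [315.8 183.6] 412 [30 24] [637.4  69.4] [625.2  88.9]
scene 75 [285.1 190.5] 267 [17 20] [584.1 -12.8] [570.4   4.4]
scene 75 [303.3 202.6] 276 [17 20] [653.   -8.7] [641.2   8.6]
scene 100 [289.1 166.1] 383 [29 23] [533.5  64.7] [518.5  84. ]
scene 100 [315.7 183.6] 411 [30 24] [637.3  69.4] [625.1  88.8]
scene 100 [285.2 190.2] 256 [17 19] [583.6 -11.6] [569.9   5.6]
scene 100 [303.4 202.1] 260 [16 19] [652.1  -7.2] [640.3  10.1]
```

Both placed tins now read as upright at 66 mm in both views. Next is the third round tin.

Call:
{"api": "send_rows", "payload": {
  "moves": [
    [[0.0005, -0.0005, -0.03, 0, 0, 0, 0.9], [0, 0, -0.03, 0, 0, 0, 0.9], [0, 0, -0.03, 0, 0, 0, 0.9], [0, 0, -0.03, 0, 0, 0, 0.9], [0, 0, -0.017, 0, 0, 0, 0.9], [0, 0, 0, 0, 0, 0, 0.9], [0, 0, 0, 0, 0, 0, -1], [0, 0, 0, 0, 0, 0, -1], [0, 0, 0, 0, 0, 0, -1], [0, 0, 0, 0, 0, 0, -1]]
  ],
  "grip_force": 30
}}

```text
clock: 52.55
eef_pos: [357.1, -279.0, 45.0]
tcp_rot: [3.141, 0.002, 2.362]
contact_force: [1.6, 2.8, 7.6]
opening: 0.599
grasp_force: 31.3
```

Call:
{"api": "send_rows", "payload": {
  "moves": [
    [[0, 0, 0.02, 0, 0, 0, -1], [0, 0, 0.04, 0, 0, 0, -1], [0, 0, 0.04, 0, 0, 0, -1], [0.021, 0.038, 0, 0, 0, 0, -1], [0.021, 0.038, 0, 0, 0, 0, -1], [0.021, 0.038, 0, 0, 0, 0, -1], [0.021, 0.038, 0, 0, 0, 0, -1], [0.021, 0.038, 0, 0, 0, 0, -1], [0.021, 0.038, 0, 0, 0, 0, -1], [0.021, 0.038, 0, 0, 0, 0, -1]]
  ]
}}

```text
clock: 53.55
eef_pos: [503.9, -10.9, 144.5]
tcp_rot: [3.141, 0.001, 2.362]
contact_force: [-0.1, -1.2, -1.8]
opening: 0.598
grasp_force: 32.5
```

Call:
{"api": "send_rows", "payload": {
  "moves": [
    [[0, 0, 0, 0, 0, 0, -1], [0, 0, 0, 0, 0, 0, -1]]
  ]
}}

```text
clock: 53.75
eef_pos: [503.2, -11.9, 144.0]
tcp_rot: [3.142, 0.0, 2.364]
contact_force: [-0.0, -0.5, -1.4]
opening: 0.6
grasp_force: 32.5
```

Run:
```python
from h import *
s=sense();f=grab_frame('wrist');np.save('w22.npy',[f,s],allow_pickle=True);p=s['eef_pos'];print(p)
print([(r,int(f['img'][r,260,0]),int(f['img'][r,260,0])-int(f['img'][r,260,2])) for r in range(204,236,2)])
for n,dz in(('w3',-45),('w18',-44.5),('w22',-44.5)):
    f,s=np.load(n+'.npy',allow_pickle=True);p=s['eef_pos']
    hsv=cv2.cvtColor(f['img'],cv2.COLOR_RGB2HSV)
    g=(hsv[...,0]>60)&(hsv[...,0]<95)&(hsv[...,1]>80);g[:,:200]=0;g[:,320:]=0
    col=np.nonzero(g[:,260])[0];print(n,col.min(),col.max())
    yaw=s['tcp_rot'][2];tx=np.array([np.cos(yaw),np.sin(yaw)])
    q=ray(f,[[260,col.min()]],p[2]+dz+1,s)[0];print('foot far edge along tool x',(q-p)[:2]@tx)
```

```text
[503.23833519 -11.89059347 144.04843721]
[(204, 186, 26), (206, 188, 26), (208, 188, 26), (210, 189, 27), (212, 188, 28), (214, 186, 28), (216, 186, 28), (218, 166, 10), (220, 191, 2), (222, 195, 4), (224, 192, 4), (226, 191, 4), (228, 151, 2), (230, 145, 2), (232, 144, 2), (234, 165, 3)]
w3 184 192
foot far edge along tool x 24.777684916138384
w18 188 197
foot far edge along tool x 22.54610673008751
w22 187 195
foot far edge along tool x 22.757146918424766
```

Call:
{"api": "send_rows", "payload": {
  "moves": [
    [[0.002, 0.0005, -0.03, 0, 0, 0, -1], [0, 0, -0.03, 0, 0, 0, -1], [0, 0, -0.02, 0, 0, 0, -1], [0, 0, -0.004, 0, 0, 0, -1], [0, 0, 0, 0, 0, 0, -1], [0, 0, 0, 0, 0, 0, -1]]
  ]
}}

```text
clock: 54.4
eef_pos: [505.2, -13.0, 60.3]
tcp_rot: [3.141, 0.0, 2.361]
contact_force: [1.2, 0.9, -1.6]
opening: 0.597
grasp_force: 32.5
```

Call:
{"api": "send_rows", "payload": {
  "moves": [
    [[0, 0, -0.002, 0, 0, 0, -1], [0, 0, -0.0015, 0, 0, 0, -1], [0, 0, 0, 0, 0, 0, -1]]
  ]
}}

```text
clock: 54.7
eef_pos: [505.1, -12.2, 56.3]
tcp_rot: [3.141, 0.0, 2.362]
contact_force: [-0.6, -0.5, -1.0]
opening: 0.6
grasp_force: 32.5
```

Call:
{"api": "send_rows", "payload": {
  "moves": [
    [[0, 0, -0.002, 0, 0, 0, -1], [0, 0, -0.002, 0, 0, 0, -1], [0, 0, 0, 0, 0, 0, -1]]
  ]
}}

```text
clock: 55.0
eef_pos: [505.0, -12.1, 51.9]
tcp_rot: [-3.141, -0.0, 2.362]
contact_force: [-0.8, 0.5, -2.2]
opening: 0.603
grasp_force: 32.5
```

Call:
{"api": "send_rows", "payload": {
  "moves": [
    [[0, 0, -0.001, 0, 0, 0, -1], [0, 0, 0, 0, 0, 0, -1]]
  ]
}}

```text
clock: 55.2
eef_pos: [505.2, -12.1, 51.1]
tcp_rot: [-3.142, -0.0, 2.362]
contact_force: [0.2, 0.1, -2.0]
opening: 0.598
grasp_force: 32.7
```

Call:
{"api": "send_rows", "payload": {
  "moves": [
    [[0, 0, 0, 0, 0, 0, 0.4], [0, 0, 0, 0, 0, 0, 0.5], [0, 0, 0, 0, 0, 0, 0.5], [0, 0, 0.01, 0, 0, 0, 0.5], [0, 0, 0.04, 0, 0, 0, 0.5], [0, 0, 0.05, 0, 0, 0, 0.5], [-0.02, -0.04, 0.04, 0, 0, 0, 0.5], [-0.02, -0.04, 0.04, 0, 0, 0, 0.5], [-0.02, -0.04, 0.02, 0, 0, 0, 0.5], [-0.02, -0.03, 0, 0, 0, 0, 0.5]]
  ]
}}

```text
clock: 56.2
eef_pos: [432.7, -151.0, 241.8]
tcp_rot: [3.139, 0.006, 2.362]
contact_force: [1.8, -0.6, -0.2]
opening: 0.747
grasp_force: 0.0
```

Call:
{"api": "send_rows", "payload": {
  "moves": [
    [[-0.02, -0.04, 0, 0, 0, 0, 0.5], [-0.02, -0.04, 0, 0, 0, 0, 0.5], [-0.02, -0.04, 0, 0, 0, 0, 0.5], [0, 0, 0, 0, 0, 0, 0.5], [0, 0, 0, 0, 0, 0, 0.5]]
  ]
}}

```text
clock: 56.7
eef_pos: [371.2, -269.5, 238.4]
tcp_rot: [3.141, 0.0, 2.359]
contact_force: [0.0, 0.9, 0.6]
opening: 0.753
grasp_force: 0.0
```

Run:
```python
from h import *
print(sense()['eef_pos'])
from scipy.optimize import least_squares
T=np.array([573.6,38]);a=np.deg2rad(3.2);M=np.array([[np.cos(a),np.sin(a)],[-np.sin(a),np.cos(a)]])
for n in('top','scene'):
    f=grab_frame(n);save(f,n+'4')
    hsv=cv2.cvtColor(f['img'],cv2.COLOR_RGB2HSV)
    m=((hsv[...,1]<60 if n=='top' else hsv[...,1]<22)&(hsv[...,2]>90)).astype(np.uint8)
    k,l,st,ce=cv2.connectedComponentsWithStats(m)
    for i in range(1,k):
        p=ray(f,ce[i],66)[0]
        if 60<st[i,4]<900 and 450<p[0]<700 and -80<p[1]<140:
            z=66 if p[1]<30 else 32; q=ray(f,ce[i],z)[0][:2];print(n,ce[i].round(1),st[i,4],st[i,2:4],z,q.round(1),'tray',(M@(q-T)).round(1))
```

```text
[ 371.243977   -269.51495493  238.40085876]
top [237.6 174.1] 198 [16 17] 66 [645.   -4.3] tray [ 69.  -46.3]
top [211.8 183.2] 409 [17 28] 32 [623.8  85.6] tray [52.8 44.7]
top [239.4 194.5] 198 [16 16] 66 [576.8  -8.9] tray [  0.6 -47. ]
top [213.5 214.2] 433 [18 28] 32 [518.2  80.7] tray [-53.   45.7]
top [240.9 216.6] 198 [16 17] 66 [504.  -12.7] tray [-72.4 -46.7]
scene [288.9 167.1] 150 [29 22] 32 [520.6  80.5] tray [-50.6  45.4]
scene [315.7 184.7] 159 [29 23] 32 [627.6  85.6] tray [56.5 44.5]
scene [285.1 189.8] 200 [15 18] 66 [582.4 -10.7] tray [  6.1 -49.1]
scene [303.3 201.8] 213 [16 18] 66 [651.3  -6.6] tray [ 75.  -48.9]
```

Run:
```python
from h import *
f=grab_frame('scene')
hsv=cv2.cvtColor(f['img'],cv2.COLOR_RGB2HSV)
g=((hsv[...,0]>60)&(hsv[...,0]<95)&(hsv[...,1]>90)&(hsv[...,2]>25)).astype(np.uint8)
m=((hsv[...,1]<22)&(hsv[...,2]>150)).astype(np.uint8)
g[:150]=0;g[240:]=0;g[:,:240]=0;g[:,340:]=0
k,l,st,ce=cv2.connectedComponentsWithStats(g)
for i in range(1,k):
    if st[i,4]>8: print('green',ce[i].round(1),st[i])
k,l,st,ce=cv2.connectedComponentsWithStats(m)
for i in range(1,k):
    if 60<st[i,4]<260 and 240<ce[i][0]<340 and 140<ce[i][1]<240: print('top',ce[i].round(1),st[i])
for x,y in((504.3,-12.9),(576.2,-8.9),(648.1,-4.9)):
    P=proj(f,[[x,y,66],[x,y,12]]);print('expected top',P[0].round(1),'axis at z12 minus top',(P[1]-P[0]).round(1))
```

```text
green [267.  188.1] [260 184  15   7  33]
green [284.6 200.6] [277 197  16   7  34]
green [302.6 212.8] [295 209  16   7  36]
top [289.7 168.2] [275 159  29  18 114]
top [266.7 175.3] [260 170  15  12 131]
top [315.9 184.1] [301 173  29  22 138]
top [285.  187.8] [278 182  15  13 137]
top [303.6 200. ] [296 194  16  13 155]
expected top [265.7 176.1] axis at z12 minus top [0.1 9.6]
expected top [284.  188.3] axis at z12 minus top [-0.5  9.4]
expected top [302.9 200.9] axis at z12 minus top [-1.   9.1]
```

In the scene view all three round tins show the same foot-to-top offset, with the tilt trend as expected. The flats match their pockets, the lid is shut and the arm is clear, so I'm handing in.

```bash
python3 -c "
from h import *
print(sign_off())"
```

```text
the job is handed in; nothing more can be done
None
```

I handed the job in: three round and two flat sound tins are in the tray pockets, and the swollen, crushed and buckled tins are in the tote with its lid shut. The last camera check showed the tray tins level and on their pockets. I don't know the verdict, because the hand-in returned no result.

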